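Reload the ring mixer and lock its sprung arm

TASK

Reload the mixer: lift the red bolt and let the blue arm swing open, take the used yellow carrier off the shaft into the grey tub, and slide every fresh green carrier on the bench down over the shaft, stacked flat on the deck. Then swing the arm back over the shaft against its spring, hold it there while you drop the bolt fully into the keeper so that the arm stays locked, and only then press the green start button fully down. Do not disturb the beaker or the bottle.

Things in the scene. Friction and masses are not known exactly. Their poses are not given: they have to be found in the camera images.
- seat (a point): the white mixer (housing 265 mm along x, 210 along y, 60 high, centred on the shaft, fixed). The point lies on the axis of its upright steel shaft, on top of the round aluminium deck that carries the carriers, 66 mm above the bench. Axes: the mixer's: x from keeper past shaft to hinge post (roughly away from the robot), z up. Shaft 18 mm thick, 84 mm tall above the deck, last 7 mm tapered to 8 mm
- keeper_top (a point): the keeper, a slotted aluminium post 75 mm from the shaft along the mixer's -x; the point is the middle of its slot at its top, 150 mm above the bench. The slot for the bolt runs along the mixer's x, is 18 mm wide and 28 mm deep, cheeks 13 mm thick. Axes as the mixer's
- hinge (a point): point on the upright hinge axis of the blue retaining arm, 85 mm from the shaft along the mixer's +x, at the arm's underside (158 mm above the bench); copper coil spring on the post below. The arm is level, 20 mm wide, 10 mm thick, with the bolt at its free end 160 mm from the hinge. Axes as the mixer's
- gate (a joint): swing of the arm, rad: 0 = closed over the shaft, pointing along the mixer's -x to the keeper; grows counter-clockwise from above (free end towards the mixer's -y), stops at 1.4 and -0.02. A damped torsion spring always drives it open: 0.9 N m (5.5 N at the bolt) closed, 0.3 N m open. Locked at the start; locked it rests near 0.03, bolt against the keeper's cheek
- bolt (a joint): lift of the drop bolt in the arm's end, m: 0 = fully down, 0.035 = fully up; stays at the height where it is left (friction about 2.5 N). Its 10 mm pin reaches 22 mm into the keeper's slot when down: lift it over 24 mm to clear the keeper either way. For the pin to drop in, the arm must be within about 0.02 rad of gate = 0
- bolt_grip (a point): centre of the bolt's round upright red knob, 20 mm thick, 30 mm tall (its underside just above the arm); the point is on the pin's axis, 15 mm below the knob's top, and moves with arm and bolt: 186 mm above the bench when the bolt is down
- start (a joint): travel of the green start button, m: 0 = out, 0.006 = fully pressed (5 N); springs back
- start_top (a point): centre of the top face of the round green start button (26 mm wide), on the mixer's housing, at x = -85 mm, y = +72 mm from the shaft in the mixer's axes; pressed straight down
- fresh1_mid (a point): a fresh carrier: green plastic ring with 8 white tube lids on top, outer diameter 56 mm, bore 22 mm, 20 mm tall, about 110 g, lying flat on the bench at the start; the point is its centre (on the bore's axis, 10 mm above its underside), z along the bore (upright when lying flat). Two to four fresh carriers are there; an absent one reads None
- fresh2_mid (a point): a fresh carrier: green plastic ring with 8 white tube lids on top, outer diameter 56 mm, bore 22 mm, 20 mm tall, about 110 g, lying flat on the bench at the start; the point is its centre (on the bore's axis, 10 mm above its underside), z along the bore (upright when lying flat). Two to four fresh carriers are there; an absent one reads None
- fresh3_mid (a point): a fresh carrier: green plastic ring with 8 white tube lids on top, outer diameter 56 mm, bore 22 mm, 20 mm tall, about 110 g, lying flat on the bench at the start; the point is its centre (on the bore's axis, 10 mm above its underside), z along the bore (upright when lying flat). Two to four fresh carriers are there; an absent one reads None
- fresh4_mid (a point): a fresh carrier: green plastic ring with 8 white tube lids on top, outer diameter 56 mm, bore 22 mm, 20 mm tall, about 110 g, lying flat on the bench at the start; the point is its centre (on the bore's axis, 10 mm above its underside), z along the bore (upright when lying flat). Two to four fresh carriers are there; an absent one reads None
- used_mid (a point): the used carrier: same ring as the fresh ones (56 mm outside, 22 mm bore, 20 mm tall) but yellow with black lids; at the start it sits on the shaft, on the deck, under the locked arm. The point is its centre, z along the bore
- tub_in (a point): the grey open tub, fixed to the bench: 135 x 135 mm outside, 45 mm high, walls and floor 4 mm; this point is the centre of its inner floor, x and y along its sides
- beaker: bystander: glass beaker, 56 mm across, 70 mm tall; origin at the centre of its underside
- buffer: bystander: amber bottle with blue cap, 70 mm across, 160 mm tall; origin at the centre of its underside
Things that resemble listed ones, but are neither listed nor needed, are in the scene too. What is shaped like the part that bears fresh3_mid but brown or purple is not meant.

How it is judged:
On the way, in this order (a step that is already met when the one before it is completed fails the run):
1. the bolt is out and the arm stands open (value of joint gate above 1 rad), for 0.2 s.
2. the used carrier is off the shaft (horizontal distance between used_mid and seat above 0.06 m), for 0.2 s.
3. every fresh carrier is down on the shaft (horizontal distance between each of fresh1_mid, fresh2_mid, fresh3_mid, fresh4_mid and seat below 0.006 m and z of each of fresh1_mid, fresh2_mid, fresh3_mid, fresh4_mid in the frame of seat below 0.078 m and angle between each of fresh1_mid, fresh2_mid, fresh3_mid, fresh4_mid's own z axis and vertical below 0.12 rad), for 0.2 s.
4. the arm is locked over the shaft by the bolt and let go (value of joint gate below 0.06 rad and value of joint bolt below 0.006 m and contact force between the fingers and gate below 0.5 N), for 0.5 s.
5. the start button is pressed fully (value of joint start above 0.0045 m), for 0.05 s.
At the end, for the whole second after the job is handed in: the arm is closed (gate under 0.06 rad) and the bolt down to within 6 mm; every fresh carrier present is on the shaft, axis within 6 mm of the shaft's, lying flat, centre less than 78 mm above the deck; the used carrier lies at rest in the tub; the start button has been pressed and is out again (all of step 3 and value of joint gate below 0.06 rad and value of joint bolt below 0.006 m and x of used_mid in the frame of tub_in between -0.062 and 0.062 m and y of used_mid in the frame of tub_in between -0.062 and 0.062 m and z of used_mid in the frame of tub_in below 0.035 m and velocity of joint gate below 0.05 rad/s and value of joint start below 0.002 m and linear speed of used below 0.02 m/s); the robot touches nothing.
It fails at once if a bystander (beaker, bottle) is moved by more than 4 cm (distance of any of beaker, buffer from where it was at the start of the episode above 0.04 m).
It fails at once if the start button is pressed while the arm is not locked (value of joint start above 0.0045 m and (value of joint gate above 0.06 rad or value of joint bolt above 0.006 m)).
Of fresh1, fresh2, fresh3, fresh4 only 2 to 4 are there at a start; the rules pass over those that are not, and their reading is None.
At some moment in a run one of fresh1, fresh2, fresh3, fresh4 may be knocked a few centimetres aside while the robot is not near it.
Once in a run the grip may slacken for a moment while it holds something.
It also fails if it takes over 210 s, if anything falls off the work surface, if the arm or the gripper's body presses on something with over 40 N, if the wrist force passes 120 N, or if a joint passes its speed limit or range.

ROBOT

A 6-joint arm with a two-finger parallel gripper is mounted at the origin on the work surface. World frame = base frame: x ahead of the robot, y to its left, z up, the work surface at z = 0. Lengths are in m, angles in rad, forces in N, time in s.
With the tool pointing down it reaches from about 0.4 to 0.825 m from the base axis. Payload 7 kg.
Tool frame: the origin (TCP) lies between the finger pads; the fingertips stand 11 mm ahead of it and the grasp point (between the pads) lies 8 mm behind it (arm.tips_ahead is the distance from the TCP to the fingertips, in m); z points along the fingers, x is the direction in which the jaws open and shut, and the axes are right-handed (so a half turn about z gives the same grasp; the last joint's range is limited). The gripper opens to 88 mm and grips with 3 to 60 N. Pads are 19 mm wide; open, the fingers measure 130 mm over their backs; the gripper's body (78 mm by 193 mm) begins 47 mm behind the grasp point.
Start: joints at [-0.976, 0.359, 0.012, 0, -1.224, -0.288], TCP at [0.204, -0.643, 0.206] pointing down, gripper open.
Joint ranges: [-3.07, 3.07], [-1.43, 2.12], [-1.02, 1.25], [-3.03, 1.67], [-3.05, -0], [-3.03, 3.03]. Speed limits (rad/s): [2.39, 2.39, 3.01, 3.14, 3.14, 3.14].

INTERFACE

Orientations are given as [roll, pitch, yaw] about the fixed x, y, z axes, in that order (R = Rz(yaw) Ry(pitch) Rx(roll)).
In Python, from station import arm, optics, finder gives the robot as it stands. The module is installed in compiled form; this text tells all that it offers.
- The arm moves only by the tool apply_moves, never from a script. Its argument "increments" is one flat list of numbers, 6 for each row, row after row: the shift along the world's x, y, z in m, then the turn, a rotation vector about the world's x, y, z in rad. In form: [tx, ty, tz, rx, ry, rz, tx, ty, tz, rx, ry, rz, ...]. A call has 1 to 20 rows; each row shifts and turns the pose as measured when the row begins; what a row does not reach is not made up. A row lasts 1/12 s, in which the tool goes at most 41.7 mm and 7.16 degrees, less where a joint would pass 70% of its speed; a pose out of reach is approached as far as the arm can. A call with a gripper value outside its range is refused whole. "hand" is the closure, from 0 (fully open) to 1 (shut), set as the call begins (left out, the last holds). The fingers move at their own pace and stop on an object; "force" is the grip in N (left out, the last holds). Time passes only in rows, so rows that do not move let the fingers close. It gives the time, the measured TCP pose, the force and the opening at its end, in the units of the state.
- arm.get_state(): the state, without advancing time (a new reading comes with each control period).
- optics.grab_frame(name): name is "side" or "top" or "wrist"; returns the picture (480x640x3 uint8, red, green, blue); there is no depth.
- optics.camera_model(name): a dict with "fx", "fy", "cx", "cy" (pixels), "world_to_cam" (4x4, takes a point from world to camera coordinates); the wrist camera has in their place "T_tool_cam" (4x4, takes a point from camera to tool coordinates, whose origin is the TCP and whose axes are the tool frame's). Camera axes: x right, y up, looking along -z (the intrinsics and any distortion apply to the point x, -y, -z); pixel columns grow to the right and rows downward; lengths in m; the calibration is good to about 2 mm. The wrist camera is an equidistant fisheye: a pixel r from the principal point sees the ray r / f radians off the axis. A picture is of the moment at which its call begins: read the wrist's pose just before it. camera_model takes no time and is no camera call.
- arm.job_done(): hands the job in, once; it reports no verdict.
Trained networks look in the newest picture that a camera, given by its name, has taken for a name from the list of things; names that differ only in an ending like _2 or _b are one class to them, and where a whole thing is asked for, a point or a joint stands for the part that bears it (a point fixed in the world has none). Each returns a list of dicts, best first, with "conf" (0 to 1); they miss things now and then, are a little off and sometimes report something else, mostly with a low value. They report only what shows in the picture. A call takes as long as a camera call. They do not tell look-alikes from the thing itself.
- finder.find_in(camera, name): "box" ([left, top, right, bottom] in pixels, round what is visible of it).
- finder.landmark_of(camera, name): "point" ([column, row] in pixels: a listed point, or the origin of a listed thing).
The state is a dict: "t": time; "q": joint angles; "qd": joint speeds; "joint_efforts": joint torques, N m; "eef_pos": TCP position; "ee_rot": TCP orientation; "force": force on the tool from outside, world axes, zero at the start; "moment": the same for the moment, N m; "width": finger opening in m.
Only numpy, scipy, OpenCV 4.12 (cv2) and the standard library are available. Lean on these libraries where they do the work, as an engineer would, in place of code of your own. Each camera call takes 0.05 s, during which the arm holds its last target. There are 200 camera calls.

## Working session

There is one attempt and no reset: what is moved stays moved. The work goes in short steps, Python scripts to look and compute and a tool call to move; the robot and the scene stay as the last step left them, time stands still between calls to the robot, and variables do not carry over. Pictures are saved under pics/ and viewed, about 12 in all and at most 16, crops included, and the job is handed in when it is done.

Besides the shell and the picture viewer there is one more tool, called after "Call:" as name(argument=value, ...) on one line, values as JSON. apply_moves: Moves the arm, as the interface text tells. Its arguments: {"type":"object","properties":{"increments":{"type":"array"},"hand":{"type":"number"},"force":{"type":"number"}},"required":["increments"]}

```bash
mkdir -p pics; cat > h.py <<'E'
import numpy as np, cv2
from scipy.spatial.transform import Rotation as R
from station import arm, optics, finder
def grab(n,save=None):
    s=arm.get_state(); im=optics.grab_frame(n)
    if save: cv2.imwrite('pics/'+save,im[:,:,::-1])
    return s,im
def toolT(s):
    T=np.eye(4); T[:3,:3]=R.from_euler('xyz',s['ee_rot']).as_matrix(); T[:3,3]=s['eef_pos']; return T
def ray(n,uv,s=None):
    m=optics.camera_model(n); a=(uv[0]-m['cx'])/m['fx']; b=(uv[1]-m['cy'])/m['fy']
    if n=='wrist':
        r=np.hypot(a,b); k=np.sin(r)/max(r,1e-9); d=np.array([a*k,-b*k,-np.cos(r)]); C=toolT(s)@m['T_tool_cam']
    else:
        d=np.array([a,-b,-1]); C=np.linalg.inv(m['world_to_cam'])
    return C[:3,3],C[:3,:3]@d
def onz(n,uv,z,s=None):
    o,d=ray(n,uv,s); return o+d*(z-o[2])/d[2]
def proj(n,p,s=None):
    m=optics.camera_model(n)
    W=np.linalg.inv(toolT(s)@m['T_tool_cam']) if n=='wrist' else m['world_to_cam']
    c=(W@np.append(p,1))[:3]; x,y,z=c[0],-c[1],-c[2]
    if n=='wrist':
        r=np.hypot(x,y); t=np.arctan2(r,z)/max(r,1e-9); return m['fx']*x*t+m['cx'],m['fy']*y*t+m['cy']
    return m['fx']*x/z+m['cx'],m['fy']*y/z+m['cy']
Z={'seat':.066,'keeper_top':.15,'hinge':.158,'bolt_grip':.186,'start_top':None,'fresh1_mid':.01,'used_mid':.076,'tub_in':.004,'beaker':0,'buffer':0}
E
cat > a.py <<'E'
from h import *
for c in('top','side'):
    s,im=grab(c,c+'0.png')
    m=optics.camera_model(c); print(c,{k:(np.round(v,3).tolist() if k=='world_to_cam' else v) for k,v in m.items()})
    for n,z in Z.items():
        z=.07 if z is None else z
        for l in finder.landmark_of(c,n)[:6]:
            if l['conf']>.2: print(c,n,round(l['conf'],2),np.round(l['point']),np.round(onz(c,l['point'],z),3))
print(arm.get_state())
E
python3 a.py
```

```text
top {'fx': 491.74329354612246, 'fy': 491.74329354612246, 'cx': 316.15969017669437, 'cy': 237.70242597221994, 'world_to_cam': [[-0.0, -1.0, 0.027, -0.036], [0.998, 0.001, 0.065, -0.597], [-0.065, 0.027, 0.998, -1.319], [0.0, 0.0, 0.0, 1.0]]}
top seat 0.86 [317. 252.] [ 0.558 -0.037  0.066]
top keeper_top 0.56 [325. 283.] [ 0.478 -0.053  0.15 ]
top hinge 0.89 [316. 216.] [ 0.643 -0.032  0.158]
top bolt_grip 0.66 [323. 281.] [ 0.484 -0.047  0.186]
top start_top 0.62 [290. 287.] [0.466 0.033 0.07 ]
top start_top 0.27 [318. 252.] [ 0.556 -0.039  0.07 ]
top fresh1_mid 0.56 [209. 208.] [0.678 0.259 0.01 ]
top used_mid 0.48 [319. 252.] [ 0.556 -0.041  0.076]
top used_mid 0.32 [177. 231.] [0.611 0.328 0.076]
top tub_in 0.86 [415. 290.] [ 0.454 -0.308  0.004]
top beaker 0.76 [211. 203.] [0.695 0.255 0.   ]
top beaker 0.56 [471. 226.] [ 0.633 -0.468  0.   ]
top buffer 0.55 [469. 225.] [ 0.634 -0.464  0.   ]
side {'fx': 623.3187358682162, 'fy': 623.3187358682162, 'cx': 322.4160746993935, 'cy': 256.20720962443454, 'world_to_cam': [[-0.978, -0.207, 0.014, 0.54], [0.161, -0.715, 0.68, -0.185], [-0.
[... 586 characters left out ...]
330. 169.] [ 0.626 -0.456  0.   ]
{'t': 1.1, 'q': array([-9.75883124e-01,  3.58579903e-01,  1.19251308e-02,  8.59865361e-06,
       -1.22412789e+00, -2.88068955e-01]), 'qd': array([ 1.95885820e-03, -3.49256406e-04, -8.68896469e-04, -4.52294448e-04,
        2.28374942e-05, -2.89657049e-04]), 'joint_efforts': array([-5.35204381e-04, -5.82399774e+01,  2.93296212e+01,  7.00261340e+00,
        1.24531664e-02, -3.01166358e-05]), 'eef_pos': array([ 0.20383973, -0.64346713,  0.20638676]), 'ee_rot': array([-3.14158878e+00,  1.54026320e-05,  1.87764350e+00]), 'force': array([-0.47490717, -0.35952345, -0.21545134]), 'moment': array([ 0.01097699,  0.03961946, -0.0020279 ]), 'width': 0.08764148383133331}
```

View pics/top0.png

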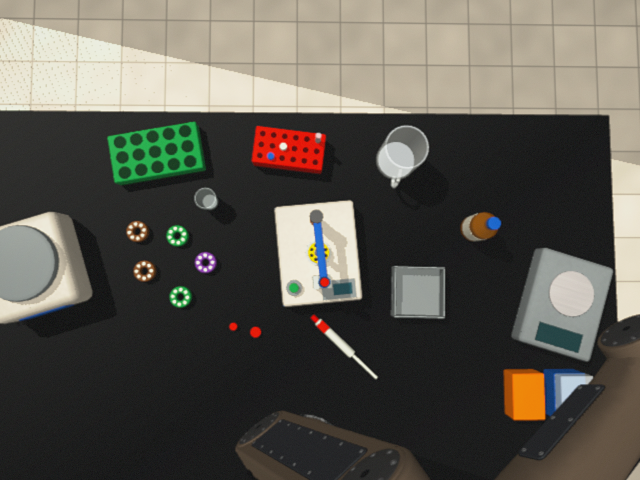

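View pics/side0.png

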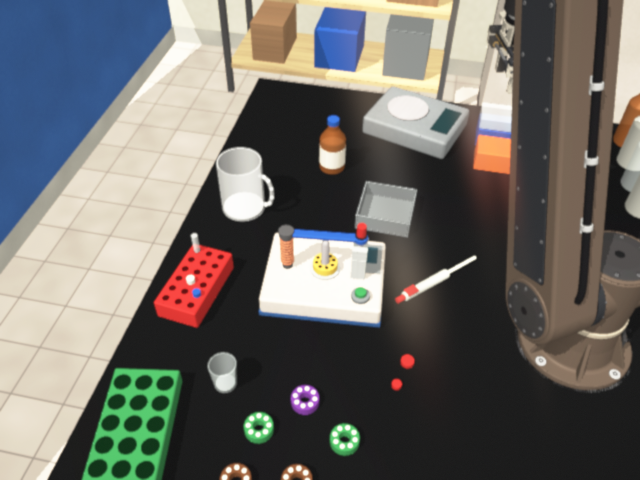

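Candidates (top image):
- **Green carriers (wanted):** (177,236) and (180,296). No other green ring shows outside the robot's shadow area.
- **Look-alikes to leave:** brown at (137,231) and (144,271), purple at (205,262).
- **Knob:** red, at (324,282). The red dots at (233,327) and (255,332) are decoys.
- **Tub:** (418,292).

I'm moving above the bolt knob.

Call:
apply_moves(increments=[0.0155,0.0331,0.008,0,0,0.075,0.0155,0.0331,0.008,0,0,0.075,0.0155,0.0331,0.008,0,0,0.075,0.0155,0.0331,0.008,0,0,0.075,0.0155,0.0331,0.008,0,0,0.075,0.0155,0.0331,0.008,0,0,0.075,0.0155,0.0331,0.008,0,0,0.075,0.0155,0.0331,0.008,0,0,0.075,0.0155,0.0331,0.008,0,0,0.075,0.0155,0.0331,0.008,0,0,0.075,0.0155,0.0331,0.008,0,0,0.075,0.0155,0.0331,0.008,0,0,0.075,0.0155,0.0331,0.008,0,0,0.075,0.0155,0.0331,0.008,0,0,0.075,0.0155,0.0331,0.004,0,0,0.075,0.0155,0.0331,0,0,0,0.075,0.0155,0.0331,0,0,0,0.075,0.0155,0.0331,0,0,0,0.075], hand=0)

```text
t: 2.6
eef_pos: [0.4847, -0.0231, 0.3286]
ee_rot: [-3.141, 0.009, -3.001]
force: [0.6, -0.1, -0.6]
width: 0.0878
```

```bash
cat > b.py <<'E'
from h import *
import sys
s,im=grab('wrist',sys.argv[1])
m=optics.camera_model('wrist'); print(np.round(m['T_tool_cam'],3).tolist(),m['fx'],m['cx'],m['cy'])
print(s['t'],s['eef_pos'],s['ee_rot'])
for n,z in Z.items():
    if n in('beaker','buffer','tub_in'):continue
    z=.07 if z is None else z
    for l in finder.landmark_of('wrist',n)[:4]:
        if l['conf']>.3: print(n,round(l['conf'],2),np.round(l['point']),np.round(onz('wrist',l['point'],z,s),4))
E
python3 b.py w1.png
```

```text
[[1.0, -0.001, -0.0, 0.0], [-0.001, -0.969, -0.248, -0.067], [0.0, 0.248, -0.969, -0.178], [0.0, 0.0, 0.0, 1.0]] 371.64829954431775 316.1724665636391 237.13447698773203
2.6 [ 0.4846567  -0.02310109  0.32860868] [-3.14149793  0.00865835 -3.0006814 ]
seat 0.71 [258. 185.] [ 0.5582 -0.0315  0.066 ]
keeper_top 0.95 [317. 189.] [ 0.488  -0.0463  0.15  ]
hinge 0.71 [162. 187.] [ 0.6427 -0.0294  0.158 ]
bolt_grip 0.75 [323. 193.] [ 0.4833 -0.0473  0.186 ]
start_top 0.67 [328. 244.] [0.4645 0.0287 0.07  ]
used_mid 0.62 [256. 180.] [ 0.5598 -0.0377  0.076 ]
```

View pics/w1.png

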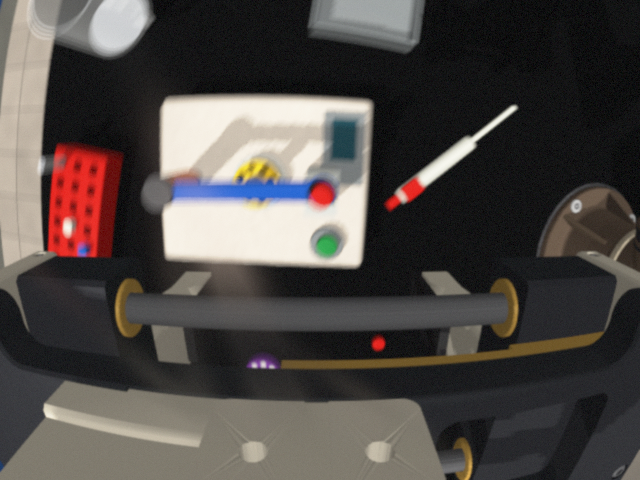

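The wrist picture shows the knob at (323,193), the keeper below it, the shaft and yellow ring at (257,180), the button at (328,243) and the hinge at (157,192). The gripper body is long along the jaw direction. Next I descend onto the knob.

Call:
apply_moves(increments=[-0.001,-0.012,0,0,0,-0.02,-0.0005,-0.012,0,0,0,-0.02,0,0,-0.025,0,0,0,0,0,-0.025,0,0,0,0,0,-0.025,0,0,0,0,0,-0.025,0,0,0,0,0,-0.025,0,0,0,0,0,-0.012,0,0,0,0,0,0,0,0,0])

```text
t: 3.75
eef_pos: [0.4795, -0.0614, 0.1899]
ee_rot: [3.141, 0.018, -3.068]
force: [-0.1, -0.1, 0.1]
width: 0.0874
```

Call:
apply_moves(increments=[0.0015,0.006,-0.003,0,-0.009,0,0.0015,0.006,-0.002,0,-0.009,0,0,0,0,0,0,0])

```text
t: 4.0
eef_pos: [0.483, -0.0506, 0.1862]
ee_rot: [-3.141, 0.039, -3.073]
force: [0.5, 1.0, -0.7]
width: 0.0877
```

Call:
apply_moves(increments=[0,0,0,0,0,0,0,0,0,0,0,0,0,0,0,0,0,0,0,0,0,0,0,0,0,0,0,0,0,0,0,0,0,0,0,0], hand=1, force=30)

```text
t: 4.5
eef_pos: [0.4851, -0.0495, 0.1902]
ee_rot: [-3.141, 0.046, -3.071]
force: [-0.4, 0.7, -0.7]
width: 0.0532
```

Call:
apply_moves(increments=[-0.001,0.001,-0.003,0,0.02,0,-0.001,0.001,-0.003,0,0.02,0,0,0,0,0,0,0,0,0,0,0,0,0,0,0,0,0,0,0,0,0,0,0,0,0,0,0,0,0,0,0,0,0,0,0,0,0])

```text
t: 5.17
eef_pos: [0.483, -0.0473, 0.1828]
ee_rot: [3.139, 0.0, -3.071]
force: [0.6, 0.2, 0.6]
width: 0.0022
```

```bash
cat > c.py <<'E'
from h import *
P={}
for c in('top','side','wrist'):
    s,im=grab(c,c+'1.png')
    for l in finder.landmark_of(c,'bolt_grip')[:2]: print(c,l['conf'],np.round(l['point']),np.round(onz(c,l['point'],.186,s),4))
a=cv2.imread('pics/wrist1.png'); b=cv2.imread('pics/side1.png')[190:310,280:440]
cv2.imwrite('pics/v1.png',np.hstack([cv2.resize(a,(400,300)),cv2.resize(b,(400,300),interpolation=2)]))
print(arm.get_state())
E
python3 c.py
```

```text
side 0.51 [362. 227.] [ 0.4827 -0.0581  0.186 ]
side 0.33 [333. 166.] [ 0.5829 -0.2459  0.186 ]
wrist 0.7 [318. 276.] [ 0.482  -0.0488  0.186 ]
{'t': 5.4667, 'q': array([ 0.30626845,  0.06123081, -0.42724217, -0.00302908, -1.0812722 ,
       -0.23468129]), 'qd': array([ 6.65677716e-04,  4.37576432e-04, -1.11162710e-04,  1.66616200e-05,
        1.05876095e-03, -2.71291532e-04]), 'joint_efforts': array([ 5.85969724e-05, -3.25623465e+01,  2.75287700e+01,  6.56515986e+00,
        2.10596557e-02,  3.96959103e-05]), 'eef_pos': array([ 0.48307894, -0.04728522,  0.18296292]), 'ee_rot': array([ 3.13874716e+00,  3.98494279e-04, -3.07142895e+00]), 'force': array([-0.11285137, -1.14615597, -0.37010364]), 'moment': array([0.01797788, 0.1735225 , 0.0352609 ]), 'width': 0.000664402889542249}
```

View pics/v1.png

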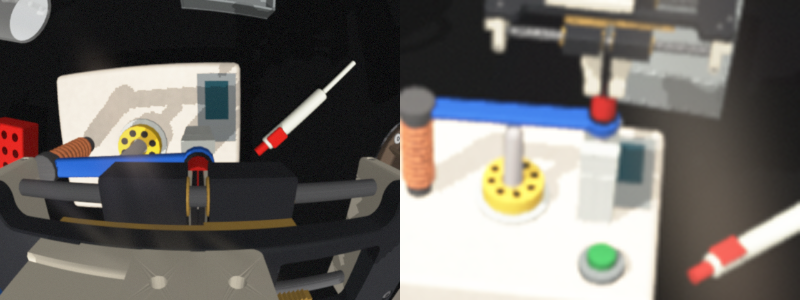

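```bash
cat > d.py <<'E'
from h import *
s=arm.get_state(); print(arm.tips_ahead)
for nm,p in (('tip',[.483,-.0473,.172]),('grasp',[.483,-.0473,.191]),('knobtop',[.483,-.047,.201]),('kn',[.483,-.047,.171])):
    print(nm,np.round(proj('side',p)),np.round(proj('wrist',p,s)),np.round(proj('top',p)))
b=cv2.imread('pics/side1.png')[170:290,300:460]; a=cv2.imread('pics/wrist1.png')[200:350,220:420]
cv2.imwrite('pics/v2.png',np.hstack([cv2.resize(a,None,fx=2,fy=2,interpolation=2),cv2.resize(b,(400,300),interpolation=2)]))
E
python3 d.py
```

```text
0.011
tip [360. 236.] [316. 270.] [323. 281.]
grasp [361. 229.] [316. 283.] [323. 281.]
knobtop [361. 226.] [316. 291.] [323. 281.]
kn [360. 236.] [316. 270.] [323. 281.]
```

View pics/v2.png

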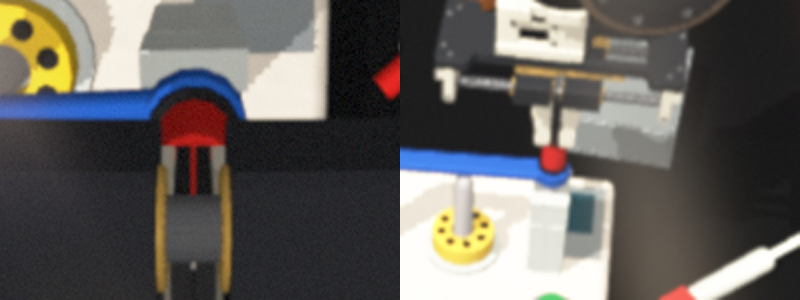

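Call:
apply_moves(increments=[0,0,0,0,0,0,0,0,0,0,0,0,0,0,0,0,0,0,0,0,0,0,0,0,0,0,0,0,0,0,0,0,0,0,0,0,0,0,0,0,0,0], hand=0.45)

```text
t: 6.05
eef_pos: [0.4831, -0.0473, 0.1831]
ee_rot: [3.139, 0.001, -3.071]
force: [-0.5, -0.8, -0.0]
width: 0.0414
```

```bash
cat > d.py <<'E'
from h import *
s,im=grab('side','side2.png'); _,w=grab('wrist','wrist2.png'); T=toolT(s); print(s['eef_pos'],s['ee_rot'],s['width'],s['force'])
im=im.copy();w=w.copy()
h=s['width']/2
for x in(-h,h):
  for y in(-.0095,.0095):
    p=(T@[x,y,.011,1])[:3]; print(np.round(p,4),np.round(proj('side',p)),np.round(proj('wrist',p,s)))
b=im[170:290,300:460]; a=w[200:350,220:420]
b=cv2.resize(b,(400,300),interpolation=2);a=cv2.resize(a,None,fx=2,fy=2,interpolation=2)
for x in(-h,h):
  for y in(-.0095,.0095):
    p=(T@[x,y,.011,1])[:3]; u=proj('side',p); v=proj('wrist',p,s)
    cv2.circle(b,(int((u[0]-300)*2.5),int((u[1]-170)*2.5)),2,(0,255,255),-1);cv2.circle(a,(int((v[0]-220)*2),int((v[1]-200)*2)),2,(0,255,255),-1)
cv2.imwrite('pics/v3.png',np.hstack([a,b])[:,:,::-1])
E
python3 d.py
```

```text
[ 0.48308465 -0.04728616  0.18314568] [ 3.13868876e+00  7.90822820e-04 -3.07137643e+00] 0.04140357090880977 [-0.51931751 -0.75322742 -0.01078229]
[ 0.5044 -0.0553  0.1721] [351. 231.] [277. 253.]
[ 0.5031 -0.0363  0.1722] [350. 238.] [278. 286.]
[ 0.4631 -0.0582  0.1721] [370. 233.] [354. 253.]
[ 0.4618 -0.0392  0.1722] [370. 240.] [353. 286.]
```

View pics/v3.png

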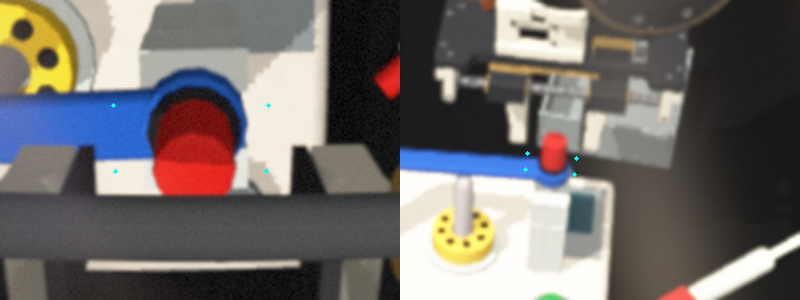

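Call:
apply_moves(increments=[0,0,-0.004,0,0,0,0,0,-0.004,0,0,0,0,0,-0.004,0,0,0,0,0,-0.002,0,0,0,0,0,0,0,0,0])

```text
t: 6.57
eef_pos: [0.4829, -0.0473, 0.1674]
ee_rot: [3.139, 0.0, -3.072]
force: [-0.7, 0.2, -0.0]
width: 0.048
```

Call:
apply_moves(increments=[0,0,0,0,0,0,0,0,0,0,0,0,0,0,0,0,0,0,0,0,0,0,0,0,0,0,0,0,0,0,0,0,0,0,0,0,0,0,0,0,0,0], hand=1, force=30)

```text
t: 7.15
eef_pos: [0.4829, -0.0473, 0.1672]
ee_rot: [3.139, 0.0, -3.071]
force: [0.1, 0.2, -1.3]
width: 0.019
```

Call:
apply_moves(increments=[0,0,0,0,0,0,0,0,0.004,0,0,0,0,0,0.007,0,0,0,0,0,0.007,0,0,0,0,0,0.007,0,0,0,0,0,0.006,0,0,0,0,0,0,0,0,0])

```text
t: 7.73
eef_pos: [0.4831, -0.049, 0.2013]
ee_rot: [-3.141, -0.001, -3.071]
force: [1.6, -5.2, -2.8]
width: 0.0187
```

```bash
cat > e.py <<'E'
from h import *
s,im=grab('side','side3.png'); _,w=grab('wrist','wrist3.png'); print(s['eef_pos'],s['width'],s['force'])
b=im[150:290,260:460]; 
cv2.imwrite('pics/v4.png',np.hstack([cv2.resize(w,(400,300)),cv2.resize(b,(400,280),interpolation=2)[:,:] if 0 else cv2.resize(b,(400,300),interpolation=2)])[:,:,::-1])
E
python3 e.py
```

```text
[ 0.48306156 -0.04897189  0.20125103] 0.018733733595116066 [ 1.6466755  -5.20886234 -2.76427942]
```

View pics/v4.png

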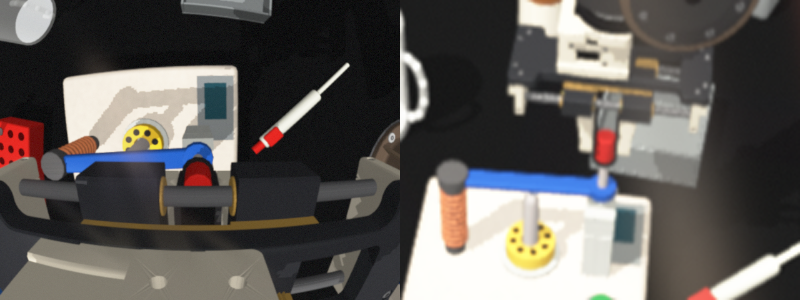

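The knob is up about 34 mm and the spring now pushes on the hand (-5.2 N in y). I'm opening the jaws.

Call:
apply_moves(increments=[0,0,0,0,0,0,0,0,0,0,0,0,0,0,0,0,0,0,0,0,0,0,0,0,0,0,0,0,0,0,0,0,0,0,0,0,0,0,0,0,0,0,0,0,0,0,0,0,0,0,0,0,0,0,0,0,0,0,0,0,0,0,0.02,0,0,0,0,0,0.03,0,0,0,0,0,0.03,0,0,0,0,0,0.03,0,0,0], hand=0)

```text
t: 9.0
eef_pos: [0.4775, -0.0473, 0.3066]
ee_rot: [3.139, -0.015, -3.072]
force: [0.7, 0.7, -0.4]
width: 0.0876
```

```bash
python3 b.py w5.png | tail -8; cat > f.py <<'E'
from h import *
# compare tip projections in wrist: fully open
s=arm.get_state(); T=toolT(s); h=s['width']/2
print(s['width'])
for z in(.011,-.005,-.016,-.025):
  print(z,[np.round(proj('wrist',(T@[x,y,z,1])[:3],s)).tolist() for x in(-h,h) for y in(-.0095,.0095)])
E
python3 f.py
```

```text
keeper_top 0.72 [305. 218.] [ 0.485  -0.0457  0.15  ]
hinge 0.84 [143. 228.] [ 0.6409 -0.028   0.158 ]
hinge 0.48 [305. 218.] [ 0.4849 -0.0475  0.158 ]
bolt_grip 0.56 [127.  42.] [ 0.6507 -0.2004  0.186 ]
start_top 0.67 [320. 268.] [0.4632 0.0294 0.07  ]
used_mid 0.73 [345.   4.] [ 0.4573 -0.278   0.076 ]
used_mid 0.67 [319. 267.] [0.4649 0.0265 0.076 ]
used_mid 0.63 [241. 208.] [ 0.5576 -0.0375  0.076 ]
0.08768158912530459
0.011 [[235.0, 253.0], [237.0, 285.0], [397.0, 253.0], [394.0, 285.0]]
-0.005 [[228.0, 262.0], [231.0, 297.0], [403.0, 262.0], [400.0, 297.0]]
-0.016 [[223.0, 269.0], [226.0, 306.0], [408.0, 269.0], [405.0, 306.0]]
-0.025 [[218.0, 276.0], [222.0, 314.0], [413.0, 276.0], [409.0, 314.0]]
```

View pics/w5.png

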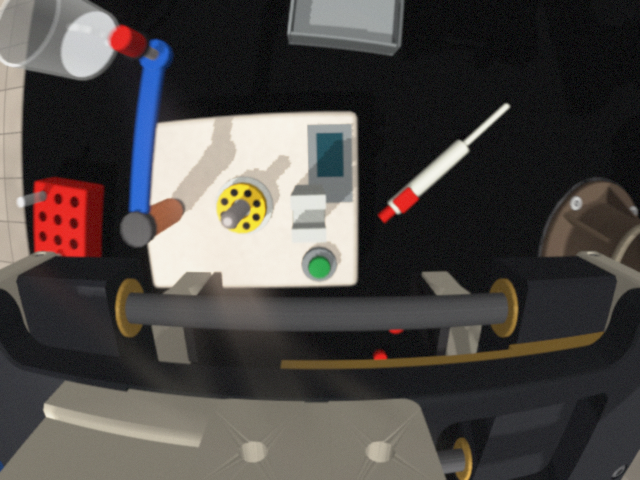

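The arm stands open with the bolt up. The fingertips seem about 30 mm shorter than stated, so I'll calibrate by touching the bench at a free spot, turning the jaws for the ring grasp on the way.

Call:
apply_moves(increments=[0.004,0.014,0,0,0,-0.12,0.004,0.014,0,0,0,-0.12,0.004,0.014,0,0,0,-0.12,0.005,0.015,0,0,0,-0.12,0.006,0.016,0,0,0,-0.12,0.006,0.016,0,0,0,-0.12,0.006,0.016,-0.01,0,0,-0.12,0.006,0.016,-0.025,0,0,-0.12,0.006,0.016,-0.025,0,0,-0.12,0.006,0.016,-0.025,0,0,-0.12,0.006,0.015,-0.025,0,0,-0.12,0.005,0.013,-0.025,0,0,-0.12,0.005,0.01,-0.02,0,0,-0.08,0,0,0,0,0,0])

```text
t: 10.57
eef_pos: [0.5442, 0.1496, 0.1329]
ee_rot: [-3.132, -0.015, 1.626]
force: [-0.2, -0.6, -0.5]
width: 0.0877
```

```bash
cat > g.py <<'E'
from h import *
s,im=grab('top'); print(s['eef_pos'],s['ee_rot'],s['q'])
hsv=cv2.cvtColor(im,cv2.COLOR_RGB2HSV)
for nm,lo,hi in(('green',50,80),('brown',5,20),('purple',125,165),('yellow',24,33)):
    m=cv2.inRange(hsv,(lo,110,60),(hi,255,255)); m=cv2.morphologyEx(m,cv2.MORPH_CLOSE,np.ones((9,9)))
    n,_,st,c=cv2.connectedComponentsWithStats(m)
    for i in range(1,n):
        if 60<st[i][4]<1500: print(nm,st[i].tolist(),np.round(onz('top',(st[i][0]+(st[i][2]-1)/2,st[i][1]+(st[i][3]-1)/2),.015),4))
E
python3 g.py
```

```text
[0.54422097 0.14961126 0.13291353] [-3.13249833 -0.01482098  1.62563743] [ 0.60191973  0.24177377 -0.3238767  -0.02059499 -1.00529951 -2.10677042]
green [166, 225, 19, 20, 259] [0.6058 0.3475 0.015 ]
green [289, 283, 9, 10, 65] [0.4621 0.0272 0.015 ]
brown [460, 212, 38, 28, 647] [ 0.632  -0.4845  0.015 ]
brown [126, 221, 22, 21, 375] [0.6151 0.4512 0.015 ]
yellow [308, 242, 21, 21, 349] [ 0.5585 -0.0407  0.015 ]
```

Call:
apply_moves(increments=[0,0,-0.02,0.004,0,0,0,0,-0.025,0.004,0,0,0,0,-0.025,0,0,0,0,0,-0.015,0,0,0,0,0,-0.008,0,0,0,0,0,0,0,0,0])

```text
t: 11.12
eef_pos: [0.5467, 0.1478, 0.0434]
ee_rot: [-3.14, -0.023, 1.646]
force: [0.2, 0.2, 0.1]
width: 0.0877
```

```bash
cat > g2.py <<'E'
from h import *
im=cv2.imread('pics/top0.png')[:,:,::-1]
hsv=cv2.cvtColor(np.ascontiguousarray(im),cv2.COLOR_RGB2HSV)
roi=hsv[200:320,110:240]
for nm,lo,hi in(('green',50,85),('brown',5,22),('purple',125,165)):
    m=cv2.inRange(hsv,(lo,80,40),(hi,255,255)); m[:200]=0;m[320:]=0;m[:,:110]=0;m[:,240:]=0; m=cv2.morphologyEx(m,cv2.MORPH_CLOSE,np.ones((7,7)))
    n,_,st,c=cv2.connectedComponentsWithStats(m)
    for i in range(1,n):
        if 60<st[i][4]<1500: print(nm,st[i].tolist(),np.round(onz('top',(st[i][0]+(st[i][2]-1)/2,st[i][1]+(st[i][3]-1)/2),.015),4))
E
python3 g2.py
```

```text
green [166, 225, 23, 22, 412] [0.6031 0.3421 0.015 ]
green [169, 285, 23, 23, 420] [0.4398 0.3311 0.015 ]
brown [126, 220, 23, 22, 410] [0.6165 0.4499 0.015 ]
brown [133, 260, 24, 22, 408] [0.5083 0.4274 0.015 ]
purple [194, 251, 23, 23, 409] [0.5312 0.2655 0.015 ]
```

Call:
apply_moves(increments=[0,0,-0.012,-0.011,0,0.005,0,0,-0.01,-0.011,0,0.005,0,0,-0.005,0,0,0,0,0,-0.003,0,0,0,0,0,0,0,0,0])

```text
t: 11.53
eef_pos: [0.5492, 0.1484, 0.0149]
ee_rot: [3.14, -0.001, 1.661]
force: [-0.3, 0.1, -0.5]
width: 0.0877
```

Call:
apply_moves(increments=[0,0,-0.002,0,0,0,0,0,-0.002,0,0,0,0,0,-0.002,0,0,0,0,0,0,0,0,0])

```text
t: 11.87
eef_pos: [0.55, 0.149, 0.0095]
ee_rot: [3.138, -0.002, 1.661]
force: [-0.3, -0.0, 0.1]
width: 0.0875
```

Call:
apply_moves(increments=[0,0,-0.002,0,0,0,0,0,-0.002,0,0,0,0,0,-0.001,0,0,0,0,0,0,0,0,0])

```text
t: 12.2
eef_pos: [0.5503, 0.1491, 0.0045]
ee_rot: [3.137, -0.002, 1.661]
force: [-0.9, -1.1, 0.4]
width: 0.0875
```

Call:
apply_moves(increments=[0,0,-0.002,0,0,0,0,0,-0.002,0,0,0,0,0,-0.002,0,0,0,0,0,-0.001,0,0,0,0,0,0,0,0,0])

```text
t: 12.62
eef_pos: [0.5503, 0.1491, -0.0033]
ee_rot: [3.137, -0.002, 1.661]
force: [0.5, 0.6, 0.2]
width: 0.0876
```

Call:
apply_moves(increments=[0,0,-0.002,0,0,0,0,0,-0.002,0,0,0,0,0,-0.001,0,0,0,0,0,0,0,0,0])

```text
t: 12.95
eef_pos: [0.5503, 0.149, -0.0089]
ee_rot: [3.138, -0.002, 1.661]
force: [0.2, 0.3, 0.2]
width: 0.0876
```

Call:
apply_moves(increments=[0,0,-0.002,0,0,0,0,0,-0.002,0,0,0,0,0,-0.001,0,0,0,0,0,0,0,0,0])

```text
t: 13.28
eef_pos: [0.5503, 0.1491, -0.0145]
ee_rot: [3.138, -0.002, 1.661]
force: [0.7, 0.0, 0.8]
width: 0.0876
```

Call:
apply_moves(increments=[0,0,-0.002,0,0,0,0,0,-0.001,0,0,0,0,0,0,0,0,0])

```text
t: 13.53
eef_pos: [0.5503, 0.1491, -0.0178]
ee_rot: [3.138, -0.002, 1.661]
force: [0.5, -0.0, -0.4]
width: 0.0877
```

Call:
apply_moves(increments=[0,0,-0.002,0,0,0,0,0,-0.001,0,0,0,0,0,0,0,0,0])

```text
t: 13.78
eef_pos: [0.5507, 0.1492, -0.0196]
ee_rot: [3.137, -0.002, 1.662]
force: [-0.1, 0.6, -0.0]
width: 0.0877
```

Call:
apply_moves(increments=[0,0,-0.002,0,0,0,0,0,-0.001,0,0,0,0,0,0,0,0,0])

```text
t: 14.03
eef_pos: [0.5509, 0.1493, -0.0194]
ee_rot: [3.136, -0.002, 1.663]
force: [-0.6, -0.1, -0.2]
width: 0.0875
```

Descent stalled at a TCP z of -0.0195, so the real tips sit about 20 mm behind the reported TCP. I'll use tip_z = TCP_z + 0.0195 from here on. Next I go above the shaft.

Call:
apply_moves(increments=[0,0,0.02,0,0,0,0,0,0.03,0,0,0,0,0,0.035,0,0,0,0,0,0.035,0,0,0,0,0,0.035,0,0,0,0,0,0.03,0,0,0,0,-0.01,0.015,0,0,0.01,0.001,-0.025,0,0,0,0.01,0.001,-0.03,0,0,0,0,0.001,-0.03,0,0,0,0,0.001,-0.03,0,0,0,0,0.001,-0.025,0,0,0,0,0.001,-0.015,0,0,0,0,0,0,0,0,0,0,0,0,0,0,0,0])

```text
t: 15.28
eef_pos: [0.5543, -0.0233, 0.1895]
ee_rot: [3.133, -0.001, 1.686]
force: [0.8, 0.9, -0.3]
width: 0.0877
```

```bash
python3 b.py w6.png | tail -12; python3 - <<'E'
from h import *
im=cv2.imread('pics/w6.png'); s=arm.get_state()
hsv=cv2.cvtColor(im,cv2.COLOR_BGR2HSV); m=cv2.inRange(hsv,(22,120,80),(35,255,255)); m=cv2.morphologyEx(m,cv2.MORPH_CLOSE,np.ones((15,15)))
n,_,st,c=cv2.connectedComponentsWithStats(m)
for i in range(1,n):
    if st[i][4]>300: print(st[i],c[i],onz('wrist',c[i],.084,s))
E
```

```text
[[1.0, -0.001, 0.001, -0.0], [-0.001, -0.968, -0.249, -0.067], [0.001, 0.249, -0.968, -0.178], [0.0, 0.0, 0.0, 1.0]] 371.64829954431775 316.1724665636391 237.13447698773203
15.2833 [ 0.55428396 -0.02328812  0.18946879] [ 3.13290120e+00 -1.35316989e-03  1.68609098e+00]
seat 0.73 [296. 228.] [ 0.5598 -0.0398  0.066 ]
keeper_top 0.92 [291. 128.] [ 0.4809 -0.0468  0.15  ]
hinge 0.66 [292. 377.] [ 0.6422 -0.0299  0.158 ]
start_top 0.6 [395. 122.] [0.4632 0.0297 0.07  ]
used_mid 0.96 [297. 227.] [ 0.5566 -0.0387  0.076 ]
[ 262  193   70   70 2780] [297.64388489 223.01690647] [ 0.55177327 -0.03684951  0.084     ]
```

View pics/w6.png

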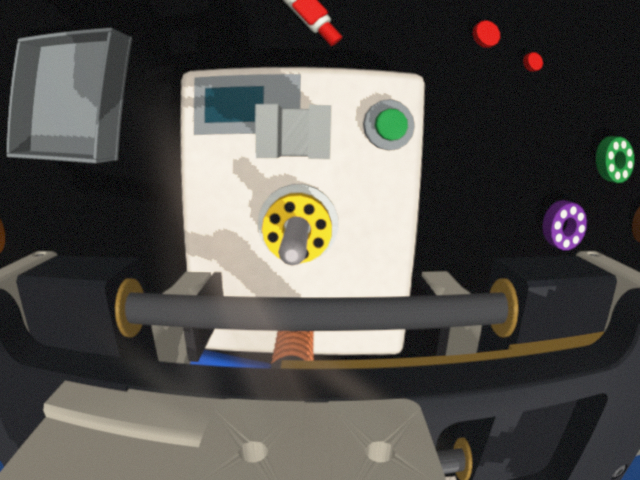

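The ring is at (297,228), so the seat works out at (0.5565, -0.0388) with mixer yaw about 0.10. Centring now, then descending.

Call:
apply_moves(increments=[0.001,-0.007,0,0,0,0,0.0005,-0.005,0,0,0,0,0,-0.002,-0.02,0,0,0,0,0,-0.03,0,0,0,0,0,-0.03,0,0,0,0,0,-0.015,0,0,0,0,0,-0.005,0,0,0,0,0,0,0,0,0])

```text
t: 16.35
eef_pos: [0.558, -0.0379, 0.0884]
ee_rot: [3.127, -0.001, 1.691]
force: [0.3, 0.1, 0.2]
width: 0.0874
```

Call:
apply_moves(increments=[-0.001,-0.0005,-0.004,0,0,0,0,0,-0.004,0,0,0,0,0,-0.003,0,0,0,0,0,0,0,0,0])

```text
t: 16.68
eef_pos: [0.559, -0.0387, 0.0794]
ee_rot: [3.123, -0.001, 1.691]
force: [-0.3, -0.6, -0.5]
width: 0.0876
```

Call:
apply_moves(increments=[0,0,-0.003,0,0,0,0,0,-0.003,0,0,0,0,0,-0.002,0,0,0,0,0,0,0,0,0])

```text
t: 17.02
eef_pos: [0.5604, -0.0383, 0.0726]
ee_rot: [3.119, -0.001, 1.692]
force: [-1.6, 0.7, 0.1]
width: 0.0874
```

Call:
apply_moves(increments=[0,0,-0.002,0,0,0,0,0,-0.002,0,0,0,0,0,-0.001,0,0,0,0,0,0,0,0,0])

```text
t: 17.35
eef_pos: [0.5605, -0.0382, 0.0673]
ee_rot: [3.119, -0.001, 1.692]
force: [0.2, 0.5, -0.5]
width: 0.0874
```

Call:
apply_moves(increments=[-0.002,-0.0003,-0.002,0,0.011,0,-0.002,-0.0003,-0.002,0,0.011,0,0,0,-0.001,0,0,0,0,0,0,0,0,0])

```text
t: 17.68
eef_pos: [0.5561, -0.0389, 0.0617]
ee_rot: [-3.14, -0.004, 1.692]
force: [0.3, 1.4, 0.4]
width: 0.0877
```

Call:
apply_moves(increments=[0,0,-0.002,0,0,0,0,0,-0.002,0,0,0,0,0,-0.001,0,0,0,0,0,0,0,0,0])

```text
t: 18.02
eef_pos: [0.5562, -0.0389, 0.056]
ee_rot: [-3.14, -0.004, 1.692]
force: [-0.1, 0.1, 0.4]
width: 0.0877
```

Call:
apply_moves(increments=[0,0,-0.002,0,0,0,0,0,-0.001,0,0,0,0,0,0,0,0,0,0,0,0,0,0,0,0,0,0,0,0,0,0,0,0,0,0,0,0,0,0,0,0,0,0,0,0,0,0,0,0,0,0,0,0,0], hand=1, force=25)

```text
t: 18.77
eef_pos: [0.5561, -0.0389, 0.0527]
ee_rot: [-3.14, -0.004, 1.692]
force: [0.9, 0.3, -0.6]
width: 0.0559
```

Call:
apply_moves(increments=[0,0,0.005,0,0,0,0,0,0.012,0,0,0,0,0,0.012,0,0,0,0,0,0.012,0,0,0,0,0,0.012,0,0,0,0,0,0.012,0,0,0,0,0,0.012,0,0,0,0,0,0.012,0,0,0,0,0,0.012,0,0,0,0,0,0.005,0,0,0,0,0,0,0,0,0])

```text
t: 19.68
eef_pos: [0.5545, -0.0386, 0.1652]
ee_rot: [-3.138, -0.005, 1.692]
force: [0.0, 0.0, -0.8]
width: 0.0552
```

Call:
apply_moves(increments=[-0.005,-0.012,0,0,0,0,-0.009,-0.024,0,0,0,0,-0.01,-0.026,0,0,0,0,-0.01,-0.026,0,0,0,0,-0.01,-0.026,0,0,0,0,-0.01,-0.026,0,0,0,0,-0.01,-0.026,0,0,0,0,-0.01,-0.026,0,0,0,0,-0.009,-0.026,0,0,0,0,-0.008,-0.022,0,0,0,0,-0.004,-0.012,0,0,0,0,0,-0.004,0,0,0,0,0,0,0,0,0,0])

```text
t: 20.77
eef_pos: [0.4433, -0.3072, 0.1555]
ee_rot: [-3.125, -0.011, 1.692]
force: [0.1, -0.9, -1.1]
width: 0.0549
```

```bash
cat > t.py <<'E'
from h import *
s,im=grab('wrist','w7.png'); print(s['eef_pos'],s['width'],s['q'])
for n,z in(('tub_in',.004),('used_mid',.18)):
    for l in finder.landmark_of('wrist',n)[:2]: print(n,l['conf'],l['point'],onz('wrist',l['point'],z,s))
for c in('top','side'):
    optics.grab_frame(c)
    for n,z in(('tub_in',.004),('used_mid',.185)):
        for l in finder.landmark_of(c,n)[:2]: print(c,n,l['conf'],l['point'],onz(c,l['point'],z,s))
    for b in finder.find_in(c,'tub_in')[:1]: print(c,b)
E
python3 t.py
```

```text
[ 0.44333579 -0.30721558  0.15551468] 0.054851285158188254 [-0.24597664  0.18960648 -0.34220906 -0.00513742 -1.05821499 -1.20067256]
tub_in 0.73 [311.4, 230.2] [ 0.45245322 -0.30905245  0.004     ]
side tub_in 0.98 [385.5, 215.0] [ 0.45027116 -0.30215585  0.004     ]
side used_mid 0.63 [390.3, 160.7] [ 0.45402887 -0.29552432  0.185     ]
side {'box': [356.6, 287.8, 369.7, 299.5], 'conf': 0.74}
```

Call:
apply_moves(increments=[0.004,0,-0.01,0,-0.008,0,0.002,0,-0.02,0,-0.008,0,0,0,-0.025,0,0,0,0,0,-0.025,0,0,0,0,0,-0.025,0,0,0,0,0,-0.02,0,0,0,0,0,-0.012,0,0,0,0,0,-0.005,0,0,0,0,0,0,0,0,0])

```text
t: 22.07
eef_pos: [0.4538, -0.3055, 0.0119]
ee_rot: [3.133, -0.004, 1.698]
force: [-0.0, -0.1, -1.3]
width: 0.0551
```

Lowering a little more, releasing with the jaws only part open, and lifting.

Call:
apply_moves(increments=[0,0,-0.005,0,0,0,0,0,-0.003,0,0,0,0,0,0,0,0,0])

```text
t: 22.32
eef_pos: [0.4553, -0.3059, 0.005]
ee_rot: [3.131, -0.003, 1.699]
force: [1.3, -0.3, -1.3]
width: 0.0547
```

Call:
apply_moves(increments=[0,0,0,0,0,0,0,0,0,0,0,0,0,0,0,0,0,0,0,0,0,0,0,0,0,0,0.01,0,0,0,0,0,0.03,0,0,0,0,0,0.035,0,0,0,0,0,0.035,0,0,0,0,0,0.035,0,0,0,0,0,0.03,0,0,0,0,0,0,0,0,0], hand=0.2)

```text
t: 23.23
eef_pos: [0.4541, -0.3065, 0.1952]
ee_rot: [3.128, 0.0, 1.7]
force: [0.8, -0.5, 1.4]
width: 0.0702
```

```bash
cat > t2.py <<'E'
from h import *
for c in('wrist','side'):
    s,im=grab(c,c+'8.png')
    for n,z in(('used_mid',.014),('tub_in',.004)):
        for l in finder.landmark_of(c,n)[:2]: print(c,n,round(l['conf'],2),l['point'],onz(c,l['point'],z,s))
print(s['eef_pos'],s['ee_rot'],s['width'],s['q'])
hsv=cv2.cvtColor(im,cv2.COLOR_RGB2HSV); m=cv2.inRange(hsv,(22,120,80),(35,255,255)); n,_,st,c=cv2.connectedComponentsWithStats(m)
print([ (st[i].tolist()) for i in range(1,n) if st[i][4]>50])
E
python3 t2.py; python3 g.py
```

```text
wrist used_mid 0.69 [315.5, 212.4] [ 0.45699273 -0.30712429  0.014     ]
wrist tub_in 0.68 [313.6, 209.1] [ 0.45586891 -0.30923591  0.004     ]
side used_mid 0.75 [384.2, 209.6] [ 0.45575248 -0.31077704  0.014     ]
side used_mid 0.7 [221.6, 381.0] [0.70393721 0.26417849 0.014     ]
side tub_in 0.62 [384.2, 213.1] [ 0.45455392 -0.30850133  0.004     ]
[ 0.45119524 -0.30478102  0.18837168] [ 3.13521325 -0.00500503  1.69869892] 0.06987659832681743 [-0.23955678  0.15666722 -0.30160023 -0.00777965 -1.10838534 -1.19989677]
[[374, 202, 22, 17, 260]]
[ 0.45032639 -0.30454964  0.18613794] [ 3.13930052 -0.0065479   1.69877826] [-0.23949798  0.15969986 -0.30326603 -0.00774918 -1.10805574 -1.19986386]
green [166, 225, 23, 22, 388] [0.6031 0.3421 0.015 ]
green [289, 283, 10, 10, 70] [0.4621 0.0258 0.015 ]
green [169, 286, 23, 22, 398] [0.4384 0.3311 0.015 ]
brown [460, 212, 38, 28, 645] [ 0.632  -0.4845  0.015 ]
brown [126, 221, 22, 21, 377] [0.6151 0.4512 0.015 ]
brown [133, 260, 23, 22, 382] [0.5083 0.4287 0.015 ]
purple [194, 252, 23, 21, 383] [0.5312 0.2655 0.015 ]
```

The used carrier lies in the tub. Both green carriers are unmoved, at (0.603,0.342) and (0.439,0.331). Going above the first.

Call:
apply_moves(increments=[0.004,0.015,0.005,0,0,0,0.007,0.028,0.003,0,0,0,0.008,0.035,0,0,0,0,0.008,0.035,0,0,0,0,0.008,0.035,0,0,0,0,0.008,0.035,0,0,0,0,0.008,0.035,0,0,0,0,0.008,0.035,0,0,0,0,0.008,0.035,0,0,0,0,0.008,0.035,0,0,0,0,0.008,0.035,0,0,0,0,0.008,0.035,0,0,0,0,0.008,0.035,0,0,0,0,0.008,0.035,0,0,0,0,0.008,0.035,0,0,0,0,0.008,0.035,0,0,0,0,0.008,0.034,0,0,0,0,0.008,0.028,0,0,0,0,0.005,0.012,0,0,0,0,0,0,0,0,0,0], hand=0)

```text
t: 25.25
eef_pos: [0.5858, 0.3303, 0.1686]
ee_rot: [-3.103, 0.005, 1.695]
force: [-0.7, -0.0, 0.4]
width: 0.0874
```

```bash
cat > r.py <<'E'
from h import *
import sys
s,im=grab('wrist',sys.argv[1]); print(s['t'],s['eef_pos'],s['ee_rot'],s['q'][[0,5]])
hsv=cv2.cvtColor(im,cv2.COLOR_RGB2HSV); m=cv2.inRange(hsv,(50,80,40),(85,255,255)); m=cv2.morphologyEx(m,cv2.MORPH_CLOSE,np.ones((15,15)))
n,_,st,c=cv2.connectedComponentsWithStats(m)
for i in range(1,n):
    if st[i][4]>300:
        u=(st[i][0]+(st[i][2]-1)/2,st[i][1]+(st[i][3]-1)/2); print(st[i].tolist(),np.round(onz('wrist',u,.012,s),4))
for l in finder.landmark_of('wrist','fresh1_mid')[:4]: print(round(l['conf'],2),l['point'],np.round(onz('wrist',l['point'],.01,s),4))
E
python3 r.py w9.png
```

```text
25.25 [0.58577721 0.33033241 0.16858426] [-3.10256278  0.00522711  1.69500133] [ 0.79028378 -2.22888878]
[307, 36, 65, 64, 3230] [0.4404 0.3318 0.012 ]
[0, 64, 26, 26, 536] [ 0.4512 -0.0496  0.012 ]
[297, 214, 63, 64, 3141] [0.6053 0.3428 0.012 ]
[436, 422, 21, 30, 408] [0.8305 0.523  0.012 ]
```

Call:
apply_moves(increments=[0.006,0.004,0,0,-0.013,-0.005,0.006,0.004,0,0,-0.013,-0.005,0.004,0.003,-0.01,0,-0.008,0,0,0,-0.03,0,0,0,0,0,-0.03,0,0,0,0,0,-0.03,0,0,0,0,0,-0.015,0,0,0,0,0,-0.005,0,0,0,0,0,0,0,0,0])

```text
t: 26.1
eef_pos: [0.6056, 0.3328, 0.049]
ee_rot: [3.134, 0.007, 1.674]
force: [0.7, 0.5, 0.3]
width: 0.0876
```

Call:
apply_moves(increments=[0,0.005,0,0,0.004,0,0,0.005,0,0,0.004,0,0,0,-0.01,0,0,0,0,0,-0.015,0,0,0,0,0,-0.015,0,0,0,0,0,-0.01,0,0,0,0,0,-0.007,0,0,0,0,0,-0.003,0,0,0,0,0,0,0,0,0])

```text
t: 26.85
eef_pos: [0.6111, 0.348, -0.0053]
ee_rot: [3.129, -0.002, 1.674]
force: [0.2, -0.3, -0.2]
width: 0.0874
```

Call:
apply_moves(increments=[-0.003,-0.0025,-0.004,0,0.005,0,-0.003,-0.002,-0.003,0,0.005,0,0,0,-0.001,0,0,0,0,0,0,0,0,0])

```text
t: 27.18
eef_pos: [0.6052, 0.3437, -0.0126]
ee_rot: [3.139, -0.005, 1.674]
force: [-0.3, -0.6, 1.0]
width: 0.0878
```

Call:
apply_moves(increments=[0,0,0,0,0,0,0,0,0,0,0,0,0,0,0,0,0,0,0,0,0,0,0,0,0,0,0,0,0,0,0,0,0,0,0,0,0,0,0,0,0,0], hand=1, force=30)

```text
t: 27.77
eef_pos: [0.606, 0.3442, -0.0111]
ee_rot: [3.137, -0.006, 1.674]
force: [-0.1, 0.3, -0.0]
width: 0.0553
```

Call:
apply_moves(increments=[0,0,0.01,0,0,0,0,0,0.025,0,0,0,0,0,0.03,0,0,0,0,0,0.035,0,0,0,0,0,0.035,0,0,0,0,0,0.035,0,0,0,0,0,0.03,0,0,0,0,0,0,0,0,0])

```text
t: 28.43
eef_pos: [0.6019, 0.34, 0.1988]
ee_rot: [-3.141, -0.0, 1.674]
force: [1.4, 0.7, 0.5]
width: 0.055
```

Gripped (55 mm). Carrying it above the shaft.

Call:
apply_moves(increments=[-0.001,-0.012,0,0,0,0,-0.003,-0.025,0,0,0,0,-0.004,-0.032,0,0,0,0,-0.004,-0.034,0,0,0,0,-0.004,-0.034,0,0,0,0,-0.004,-0.034,0,0,0,0,-0.004,-0.034,0,0,0,0,-0.004,-0.034,0,0,0,0,-0.004,-0.034,0,0,0,0,-0.004,-0.034,0,0,0,0,-0.003,-0.03,0,0,0,0,-0.002,-0.02,0,0,0,0,0,-0.01,0,0,0,0,0,0,0,0,0,0,0,0,0,0,0,0])

```text
t: 29.68
eef_pos: [0.5487, -0.0481, 0.203]
ee_rot: [3.141, -0.004, 1.675]
force: [-0.9, 0.1, -1.7]
width: 0.0554
```

```bash
cat > v.py <<'E'
from h import *
import sys
s,im=grab('wrist',sys.argv[1]); print(s['t'],s['eef_pos'],s['ee_rot'],s['width'])
for n,z in(('seat',.066),('keeper_top',.15),('hinge',.158),('fresh1_mid',s['eef_pos'][2]+.021)):
    for l in finder.landmark_of('wrist',n)[:3]: print(n,round(l['conf'],2),l['point'],np.round(onz('wrist',l['point'],z,s),4))
E
python3 v.py w10.png
```

```text
29.6833 [ 0.5486857  -0.04808265  0.20303743] [ 3.14070284 -0.00362358  1.67452401] 0.055377748167946994
seat 0.81 [326.0, 231.7] [ 0.5571 -0.0383  0.066 ]
keeper_top 0.66 [327.5, 142.7] [ 0.4808 -0.0482  0.15  ]
```

View pics/w10.png

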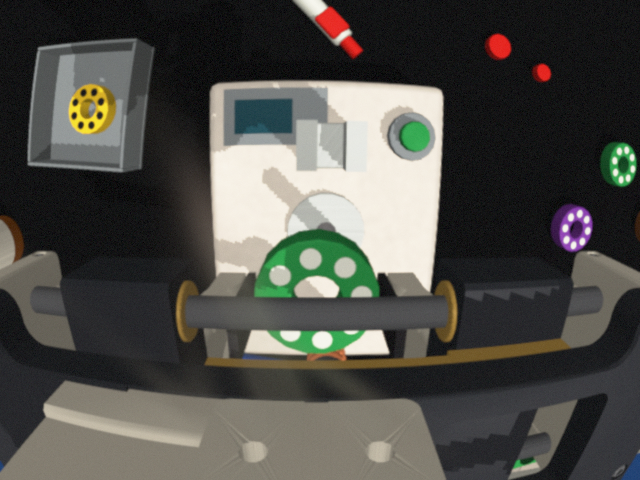

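```bash
python3 - <<'E'
from h import *
s=arm.get_state(); im=cv2.imread('pics/w10.png')
hsv=cv2.cvtColor(im,cv2.COLOR_BGR2HSV); m=cv2.inRange(hsv,(50,80,40),(85,255,255)); m[:,:240]=0;m[:,400:]=0;m[:225]=0
ys,xs=np.nonzero(m); print(xs.min(),xs.max(),ys.min(),ys.max())
u=((xs.min()+xs.max())/2,(ys.min()+ys.max())/2)
for z in(.226,.234): print(u,onz('wrist',u,z,s)-s['eef_pos'])
# deck circle / shaft top
g=im[195:240,285:365]; print(s['eef_pos'])
E
```

```text
254 379 229 352
(np.float64(316.5), np.float64(290.5)) [-0.00215184 -0.00028673  0.02308182]
(np.float64(316.5), np.float64(290.5)) [-0.00547668 -0.0006745   0.03108182]
[ 0.54923611 -0.0465063   0.20291818]
```

Call:
apply_moves(increments=[0.004,0.004,0,0,0,0,0.003,0.003,0,0,0,0,0,0,-0.015,0,0,0,0,0,-0.02,0,0,0,0,0,-0.01,0,0,0,0,0,-0.003,0,0,0,0,0,0,0,0,0])

```text
t: 30.52
eef_pos: [0.5598, -0.0339, 0.1538]
ee_rot: [3.139, -0.003, 1.684]
force: [-0.1, 0.0, -0.0]
width: 0.0552
```

Call:
apply_moves(increments=[-0.0015,-0.0025,0,0,0,0,-0.001,-0.002,0,0,0,0,0,0,0,0,0,0])

```text
t: 30.77
eef_pos: [0.558, -0.0383, 0.1551]
ee_rot: [3.138, -0.003, 1.685]
force: [1.4, -0.0, -0.2]
width: 0.0552
```

Call:
apply_moves(increments=[0,0,-0.003,0,0,0,0,0,-0.003,0,0,0,0,0,-0.002,0,0,0,0,0,0,0,0,0])

```text
t: 31.1
eef_pos: [0.559, -0.0386, 0.1485]
ee_rot: [3.134, -0.003, 1.684]
force: [0.3, 0.0, -0.9]
width: 0.0551
```

Call:
apply_moves(increments=[-0.0015,0,-0.003,0,0.003,0,-0.001,0,-0.003,0,0.002,0,-0.0006,0,-0.004,0,0.001,0,-0.0006,0,-0.004,0,0.001,0,0,0,-0.002,0,0,0,0,0,0,0,0,0])

```text
t: 31.6
eef_pos: [0.5553, -0.0386, 0.1308]
ee_rot: [3.141, -0.004, 1.684]
force: [2.0, 0.6, -1.3]
width: 0.0554
```

Call:
apply_moves(increments=[0.001,0,-0.003,0,0,0,0,0,-0.005,0,0.001,0,0,0,-0.006,0,0.001,0,-0.0004,0,-0.006,0,0.001,0,-0.0004,0,-0.004,0,0.001,0,0,0,0,0,0,0])

```text
t: 32.1
eef_pos: [0.5555, -0.0385, 0.104]
ee_rot: [-3.138, -0.005, 1.684]
force: [0.2, 0.3, -1.0]
width: 0.0553
```

Call:
apply_moves(increments=[0.0005,0,-0.004,0,-0.002,0,0,0,-0.006,0,0,0,0,0,-0.007,0,0,0,-0.0004,0,-0.007,0,0,0,-0.0004,0,-0.007,0,0.001,0,-0.0004,0,-0.006,0,0,0,0,0,-0.004,0,0,0,0,0,0,0,0,0])

```text
t: 32.77
eef_pos: [0.5556, -0.0384, 0.0585]
ee_rot: [-3.14, -0.004, 1.684]
force: [0.8, -0.1, 0.2]
width: 0.0553
```

Ring underside is about 3 mm above the deck. Opening and rising.

Call:
apply_moves(increments=[0,0,-0.001,0,0,0,0,0,0,0,0,0,0,0,0,0,0,0,0,0,0,0,0,0,0,0,0,0,0,0,0,0,0.005,0,0,0,0,0,0.02,0,0,0,0,0,0.03,0,0,0,0,0,0.03,0,0,0,0,0,0.03,0,0,0,0,0,0.02,0,0,0,0,0,0.008,0,0,0,0,0,0,0,0,0], hand=0.05)

```text
t: 33.85
eef_pos: [0.5521, -0.0397, 0.2096]
ee_rot: [-3.137, -0.003, 1.684]
force: [0.1, -0.3, 0.5]
width: 0.0831
```

```bash
python3 r.py w11.png; python3 g.py | grep -E 'green|purp'
```

```text
33.85 [ 0.55212892 -0.03969339  0.20955649] [-3.1372342  -0.0032362   1.68395332] [ 0.27905541 -1.73500511]
[389, 118, 31, 30, 703] [0.4614 0.0403 0.012 ]
[593, 141, 38, 46, 1394] [0.4411 0.3294 0.012 ]
[284, 194, 66, 63, 2398] [ 0.5678 -0.0372  0.012 ]
green [289, 283, 10, 10, 69] [0.4621 0.0258 0.015 ]
```

Call:
apply_moves(increments=[-0.003,0.012,0,0,0,0,-0.007,0.024,0,0,0,0,-0.01,0.032,0,0,0,0,-0.01,0.033,0,0,0,0,-0.01,0.033,0,0,0,0,-0.01,0.033,0,0,0,0,-0.01,0.033,0,0,0,0,-0.01,0.033,0,0,0,0,-0.01,0.033,0,0,0,0,-0.01,0.033,-0.005,0,0,0,-0.01,0.03,-0.01,0,0,0,-0.007,0.024,-0.01,0,0,0,-0.003,0.012,-0.01,0,0,0,0,0,0,0,0,0])

```text
t: 35.17
eef_pos: [0.4188, 0.3389, 0.1463]
ee_rot: [-3.1, 0.013, 1.678]
force: [0.1, -0.8, -0.2]
width: 0.0835
```

```bash
python3 r.py w12.png
```

```text
35.1667 [0.41882232 0.33891282 0.14627321] [-3.09951785  0.01336833  1.67759048] [ 1.02422747 -2.4741438 ]
[274, 218, 67, 68, 3578] [0.4404 0.3311 0.012 ]
```

Call:
apply_moves(increments=[0.007,-0.003,0,0.006,-0.014,0,0.007,-0.003,0,0.006,-0.014,0,0.005,-0.001,-0.01,0,-0.01,0,0,0,-0.025,0,0,0,0,0,-0.03,0,0,0,0,0,-0.02,0,0,0,0,0,-0.008,0,0,0,0,0,0,0,0,0])

```text
t: 35.93
eef_pos: [0.4481, 0.3221, 0.0576]
ee_rot: [3.128, -0.004, 1.667]
force: [-0.1, -0.6, 0.8]
width: 0.0833
```

Call:
apply_moves(increments=[-0.004,0.004,0,0,0.006,0,-0.003,0.004,0,0,0.006,0,-0.001,0,-0.01,0,0.002,0,-0.001,0,-0.015,0,0.002,0,-0.001,0,-0.015,0,0.002,0,-0.001,0,-0.01,0,0.001,0,0,0,-0.004,0,0,0,0,0,0,0,0,0])

```text
t: 36.6
eef_pos: [0.4406, 0.3347, 0.0081]
ee_rot: [3.138, -0.016, 1.667]
force: [-0.5, 0.4, 0.0]
width: 0.0832
```

Call:
apply_moves(increments=[-0.0005,-0.002,-0.006,-0.006,0.001,0,-0.0005,-0.0015,-0.007,-0.006,0.001,0,-0.0005,0,-0.004,0,0,0,0,0,-0.002,0,0,0,0,0,0,0,0,0])

```text
t: 37.02
eef_pos: [0.4397, 0.3321, -0.0113]
ee_rot: [3.14, -0.005, 1.668]
force: [0.5, 0.4, 0.9]
width: 0.0833
```

Call:
apply_moves(increments=[0.0005,-0.001,0,0,0,0,0,0,0,0,0,0,0,0,0,0,0,0,0,0,0,0,0,0,0,0,0,0,0,0,0,0,0,0,0,0,0,0,0,0,0,0], hand=1, force=30)

```text
t: 37.6
eef_pos: [0.4406, 0.3313, -0.0105]
ee_rot: [3.139, -0.006, 1.667]
force: [-0.5, -0.1, -1.1]
width: 0.0551
```

Call:
apply_moves(increments=[0,0,0.01,0,0,0,0,0,0.025,0,0,0,0,0,0.03,0,0,0,0,0,0.035,0,0,0,0,0,0.035,0,0,0,0,0,0.035,0,0,0,0,0,0.03,0,0,0,0,0,0,0,0,0])

```text
t: 38.27
eef_pos: [0.4373, 0.3259, 0.2011]
ee_rot: [-3.14, 0.0, 1.667]
force: [1.2, 0.0, -2.0]
width: 0.0553
```

Call:
apply_moves(increments=[0.003,-0.012,0,0,0,0,0.007,-0.024,0,0,0,0,0.01,-0.032,0,0,0,0,0.01,-0.033,0,0,0,0,0.01,-0.033,0,0,0,0,0.01,-0.033,0,0,0,0,0.01,-0.033,0,0,0,0,0.01,-0.033,0,0,0,0,0.01,-0.033,0,0,0,0,0.01,-0.033,0,0,0,0,0.01,-0.03,0,0,0,0,0.007,-0.02,0,0,0,0,0.003,-0.006,0,0,0,0,0,0,0,0,0,0,0,0,0,0,0,0])

```text
t: 39.52
eef_pos: [0.5406, -0.0535, 0.2023]
ee_rot: [-3.135, -0.004, 1.669]
force: [-0.6, -0.1, -1.7]
width: 0.0554
```

Call:
apply_moves(increments=[0.005,0.005,0,0,0,0,0.005,0.005,0,0,0,0,0.002,0.001,-0.01,0,0,0,0,0,-0.015,0,0,0,-0.001,0,-0.015,0,0,0,0,0,-0.005,0,0,0,0,0,0,0,0,0])

```text
t: 40.1
eef_pos: [0.5525, -0.0346, 0.1542]
ee_rot: [-3.136, -0.005, 1.677]
force: [-0.6, 1.2, -0.3]
width: 0.0557
```

```bash
python3 v.py w13.png; python3 - <<'E'
from h import *
im=cv2.imread('pics/w13.png')
hsv=cv2.cvtColor(im,cv2.COLOR_BGR2HSV); m=cv2.inRange(hsv,(50,80,40),(85,255,255)); m[:,:240]=0;m[:,400:]=0;m[:200]=0
m=cv2.morphologyEx(m,cv2.MORPH_OPEN,np.ones((3,3)))
n,_,st,c=cv2.connectedComponentsWithStats(m); print([x.tolist() for x in st[1:] if x[4]>100])
E
```

```text
40.1 [ 0.55248749 -0.03461089  0.15415188] [-3.136478   -0.0050727   1.67651054] 0.05569147564496234
keeper_top 0.67 [306.9, 133.7] [ 0.4815 -0.0469  0.15  ]
hinge 0.58 [60.0, 104.2] [ 0.4705 -0.1851  0.158 ]
[[254, 203, 126, 95, 5707], [270, 330, 95, 24, 1007]]
```

Call:
apply_moves(increments=[0.0015,-0.002,0,0,0,0,0.001,-0.0015,0,0,0,0,0,0,0,0,0,0,0,0,0,0,0,0])

```text
t: 40.68
eef_pos: [0.5577, -0.0392, 0.1587]
ee_rot: [3.139, -0.006, 1.675]
force: [0.3, -0.2, -1.6]
width: 0.0556
```

Call:
apply_moves(increments=[0,0,-0.003,0,0.001,0,0,0,-0.003,0,0.001,0,-0.0005,0,-0.004,0,0.001,0,0,0,-0.002,0,0,0,0,0,0,0,0,0])

```text
t: 41.1
eef_pos: [0.5571, -0.0396, 0.1456]
ee_rot: [-3.141, -0.006, 1.674]
force: [-0.2, -0.9, -1.6]
width: 0.0552
```

Call:
apply_moves(increments=[-0.001,0.0005,-0.003,0,0.001,0,-0.0006,0.0003,-0.004,0,0.001,0,-0.0006,0,-0.004,0,0.001,0,-0.0003,0,-0.003,0,0,0,0,0,0,0,0,0])

```text
t: 41.52
eef_pos: [0.5547, -0.0386, 0.1299]
ee_rot: [-3.138, -0.006, 1.675]
force: [0.0, 0.5, -1.6]
width: 0.0558
```

Call:
apply_moves(increments=[0,0,-0.003,0,0,0,0,0,-0.005,0,0.001,0,0,0,-0.006,0,0.001,0,-0.0004,0,-0.006,0,0,0,-0.0004,0,-0.004,0,0,0,0,0,0,0,0,0])

```text
t: 42.02
eef_pos: [0.555, -0.0383, 0.1038]
ee_rot: [-3.138, -0.007, 1.675]
force: [1.0, -0.1, -1.0]
width: 0.0554
```

Call:
apply_moves(increments=[0.0003,0,-0.004,0,-0.001,0,0,0,-0.006,0,0,0,0,0,-0.006,0,0,0,0,0,-0.004,0,0,0,0,0,-0.002,0,0,0,0,0,0,0,0,0])

```text
t: 42.52
eef_pos: [0.555, -0.0384, 0.0789]
ee_rot: [-3.138, -0.006, 1.675]
force: [0.9, -0.3, -2.0]
width: 0.0554
```

Call:
apply_moves(increments=[0,0,0,0,0,0,0,0,0,0,0,0,0,0,0,0,0,0,0,0,0,0,0,0,0,0,0,0,0,0,0,0,0.005,0,0,0,0,0,0.02,0,0,0,0,0,0.03,0,0,0,0,0,0.03,0,0,0,0,0,0.03,0,0,0,0,0,0.02,0,0,0,0,0,0.02,0,0,0,0,0,0,0,0,0], hand=0.05)

```text
t: 43.6
eef_pos: [0.5516, -0.0399, 0.2441]
ee_rot: [-3.135, -0.005, 1.675]
force: [1.2, 1.5, -0.3]
width: 0.0835
```

```bash
cat > k.py <<'E'
from h import *
s,w=grab('wrist','w14.png'); s2,im=grab('side','side14.png'); print(s['t'],s['eef_pos'],s['ee_rot'])
for c in('wrist','side'):
    for n,z in(('fresh1_mid',.09),('bolt_grip',.221),('hinge',.158)):
        for l in finder.landmark_of(c,n)[:3]: print(c,n,round(l['conf'],2),np.round(l['point']),np.round(onz(c,l['point'],z,s),4))
b=im[130:310,230:430]
cv2.imwrite('pics/v14.png',np.hstack([cv2.resize(w,(400,300)),cv2.resize(b,(400,300),interpolation=2)])[:,:,::-1])
E
python3 k.py
```

```text
43.6 [ 0.55155945 -0.03988118  0.24408131] [-3.13545798 -0.00467208  1.67490099]
wrist hinge 0.62 [314. 346.] [ 0.6441 -0.0318  0.158 ]
side bolt_grip 0.63 [310. 169.] [ 0.6216 -0.1805  0.221 ]
side bolt_grip 0.23 [362. 244.] [0.4705 0.0239 0.221 ]
side hinge 0.82 [284. 236.] [ 0.6449 -0.0243  0.158 ]
```

View pics/v14.png

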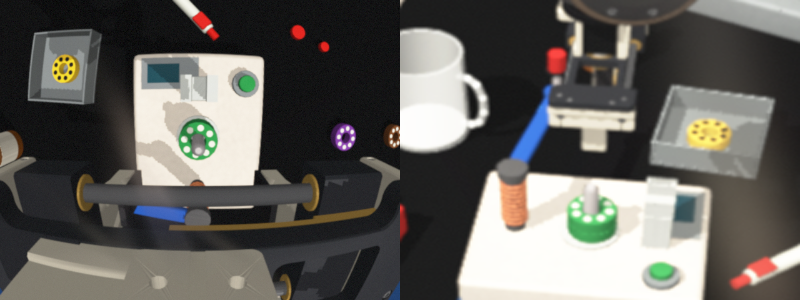

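Both fresh carriers are stacked on the shaft, the used one is in the tub, and the red knob is at (556,60) in the right-hand crop. I'm going above the open bolt, with the jaws set to the swing's tangent.

Call:
apply_moves(increments=[0,0,0.015,0,0,0.1,0.004,-0.006,0.008,0,0,0.115,0.007,-0.012,0,0,0,0.115,0.007,-0.014,0,0,0,0.115,0.007,-0.014,0,0,0,0.115,0.007,-0.014,0,0,0,0.115,0.007,-0.014,0,0,0,0.115,0.007,-0.014,0,0,0,0.115,0.007,-0.014,0,0,0,0.115,0.007,-0.014,0,0,0,0.115,0.007,-0.013,0,0,0,0.1,0.004,-0.008,0,0,0,0.05,0,0,0,0,0,0], hand=0)

```text
t: 45.08
eef_pos: [0.6201, -0.183, 0.2514]
ee_rot: [-3.115, -0.016, 3.026]
force: [0.4, 0.1, -0.5]
width: 0.0878
```

```bash
cat > n.py <<'E'
from h import *
import sys
s,w=grab('wrist',sys.argv[1]); print(s['t'],s['eef_pos'],s['ee_rot'],s['q'][[0,5]],s['force'])
zb=float(sys.argv[2])
for n,z in(('bolt_grip',zb),('hinge',.158),('keeper_top',.15)):
    for l in finder.landmark_of('wrist',n)[:2]: print(n,round(l['conf'],2),np.round(l['point']),np.round(onz('wrist',l['point'],z,s),4))
hsv=cv2.cvtColor(w,cv2.COLOR_RGB2HSV); m=cv2.inRange(hsv,(0,150,60),(6,255,255))|cv2.inRange(hsv,(174,150,60),(180,255,255))
n,_,st,c=cv2.connectedComponentsWithStats(m)
for i in range(1,n):
    if st[i][4]>150: print(st[i].tolist(),np.round(c[i]),np.round(onz('wrist',c[i],zb+.008,s),4))
E
python3 n.py w15.png .22
```

```text
45.0833 [ 0.62013885 -0.18301735  0.25136449] [-3.11516752 -0.01611741  3.02624651] [ 0.02949765 -0.15127466] [ 0.39754441  0.06900883 -0.52100236]
bolt_grip 0.88 [295. 251.] [ 0.6309 -0.1898  0.22  ]
[281, 229, 35, 43, 1203] [298. 250.] [ 0.6286 -0.1919  0.228 ]
[190, 346, 20, 19, 161] [203. 358.] [ 0.7003 -0.1268  0.228 ]
```

Call:
apply_moves(increments=[0.004,-0.003,0,0.013,-0.008,0,0.004,-0.002,0,0.012,-0.007,0,0.001,0,-0.008,0,0,0,0,0,-0.015,0,0,0,0,0,-0.015,0,0,0,0,0,-0.01,0,0,0,0,0,-0.003,0,0,0,0,0,0,0,0,0])

```text
t: 45.95
eef_pos: [0.63, -0.1846, 0.1999]
ee_rot: [3.136, 0.003, 3.021]
force: [0.7, -0.6, 0.5]
width: 0.0875
```

Call:
apply_moves(increments=[0.0005,-0.003,-0.004,0,0,0,0,-0.002,-0.003,0,0,0,0,0,-0.001,0,0,0,0,0,0,0,0,0])

```text
t: 46.28
eef_pos: [0.6313, -0.1902, 0.1924]
ee_rot: [3.136, 0.005, 3.021]
force: [-0.5, 0.5, -0.9]
width: 0.0876
```

Call:
apply_moves(increments=[0,0,0,0,0,0,0,0,0,0,0,0,0,0,0,0,0,0,0,0,0,0,0,0,0,0,0,0,0,0,0,0,0,0,0,0,0,0,0,0,0,0,0,0,0,0,0,0,0,0,0,0,0,0,0,0,0,0,0,0,0,0,0,0,0,0], hand=1, force=40)

```text
t: 47.2
eef_pos: [0.6308, -0.1901, 0.194]
ee_rot: [3.136, 0.005, 3.021]
force: [-10.1, 1.9, 1.0]
width: 0.02
```

```bash
python3 - <<'E'
import numpy as np
H=np.array([.6415,-.029])
for g in np.arange(1.4,-.041,-.1):
    a=np.pi+.104+g; p=H+.1605*np.array([np.cos(a),np.sin(a)]); b=a-.1; q=H+.1605*np.array([np.cos(b),np.sin(b)]); print(round(g,2),np.round(p,4),np.round(q-p,4),'yaw',round(1.621+g,3))
E
```

```text
1.4 [ 0.6308 -0.1891] [-0.0159  0.0019] yaw 3.021
1.3 [ 0.6149 -0.1873] [-0.0157  0.0035] yaw 2.921
1.2 [ 0.5992 -0.1838] [-0.0152  0.005 ] yaw 2.821
1.1 [ 0.5839 -0.1788] [-0.0147  0.0065] yaw 2.721
1.0 [ 0.5693 -0.1723] [-0.0139  0.0079] yaw 2.621
0.9 [ 0.5553 -0.1644] [-0.0131  0.0093] yaw 2.521
0.8 [ 0.5422 -0.1551] [-0.0121  0.0105] yaw 2.421
0.7 [ 0.5301 -0.1446] [-0.011   0.0117] yaw 2.321
0.6 [ 0.5192 -0.1329] [-0.0098  0.0127] yaw 2.221
0.5 [ 0.5094 -0.1202] [-0.0084  0.0136] yaw 2.121
0.4 [ 0.501  -0.1065] [-0.007   0.0144] yaw 2.021
0.3 [ 0.4939 -0.0921] [-0.0056  0.015 ] yaw 1.921
0.2 [ 0.4884 -0.077 ] [-0.004   0.0155] yaw 1.821
0.1 [ 0.4843 -0.0615] [-0.0025  0.0159] yaw 1.721
-0.0 [ 0.4819 -0.0457] [-0.0009  0.016 ] yaw 1.621
```

Call:
apply_moves(increments=[-0.0159,0.0019,0,0,0,-0.1,-0.0157,0.0035,0,0,0,-0.1,-0.0152,0.005,0,0,0,-0.1,-0.0147,0.0065,0,0,0,-0.1])

```text
t: 47.53
eef_pos: [0.5729, -0.1748, 0.1935]
ee_rot: [3.137, 0.011, 2.609]
force: [3.4, -1.2, -0.7]
width: 0.0194
```

Call:
apply_moves(increments=[-0.0143,0.0079,0,0,0,-0.1,-0.0135,0.0093,0,0,0,-0.1,-0.0123,0.0105,0,0,0,-0.1,-0.0112,0.0117,0,0,0,-0.1])

```text
t: 47.87
eef_pos: [0.5214, -0.1358, 0.1935]
ee_rot: [3.135, 0.016, 2.19]
force: [3.5, -0.2, -1.8]
width: 0.0182
```

Call:
apply_moves(increments=[-0.0098,0.0127,0,0,0,-0.09,-0.0084,0.0136,0,0,0,-0.09,-0.007,0.0144,0,0,0,-0.09,-0.0056,0.014,0,0,0,-0.09])

```text
t: 48.2
eef_pos: [0.4902, -0.0811, 0.1941]
ee_rot: [3.131, 0.021, 1.812]
force: [6.5, -4.0, -3.9]
width: 0.0192
```

Call:
apply_moves(increments=[-0.004,0.013,0,0,0,-0.07,-0.0025,0.012,0,0,0,-0.05,-0.001,0.005,0,0,0,0,0,0,0,0,0,0])

```text
t: 48.53
eef_pos: [0.4836, -0.0509, 0.1955]
ee_rot: [3.125, 0.026, 1.682]
force: [3.0, -6.0, -4.0]
width: 0.0191
```

```bash
python3 n.py w16.png .22; python3 - <<'E'
from h import *
a=cv2.imread('pics/w16.png')[150:330,220:420]; optics
s,im=grab('side'); b=im[170:290,290:450,::-1]
cv2.imwrite('pics/v16.png',np.hstack([cv2.resize(a,(400,360),interpolation=2),cv2.resize(b,(400,300),interpolation=2)[:, :] if 0 else cv2.resize(b,(400,360),interpolation=2)]))
E
```

```text
48.5333 [ 0.48356183 -0.05089602  0.19554053] [3.12537041 0.02550692 1.68217265] [ 0.32581864 -1.79983281] [ 2.9567338  -6.02714751 -3.98834022]
bolt_grip 0.61 [314. 295.] [ 0.4825 -0.0516  0.22  ]
keeper_top 0.89 [326. 250.] [ 0.4826 -0.0459  0.15  ]
[318, 63, 36, 36, 721] [335.  81.] [ 0.391  -0.0534  0.228 ]
[494, 87, 28, 29, 633] [508. 101.] [0.3863 0.0186 0.228 ]
[343, 95, 25, 24, 346] [355. 107.] [ 0.4002 -0.0446  0.228 ]
[541, 118, 21, 20, 327] [551. 127.] [0.3922 0.0423 0.228 ]
[293, 266, 46, 32, 1154] [316. 284.] [ 0.4738 -0.0514  0.228 ]
```

View pics/v16.png

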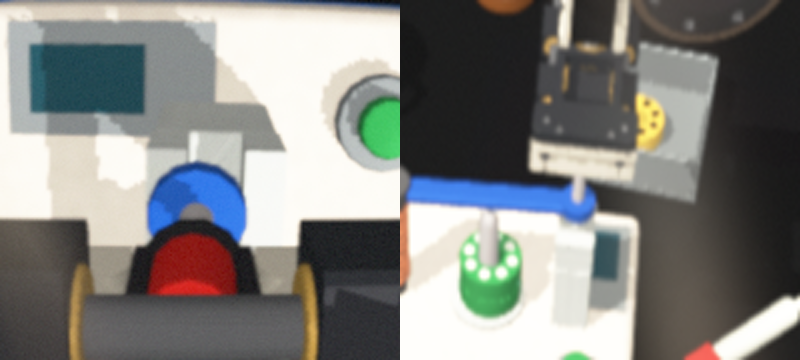

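The pin sits about 5 mm on the -y side of the slot centre (arm end at column 318, slot at 328). Nudging +y.

Call:
apply_moves(increments=[-0.0005,0.003,0,0.006,0.004,0,0,0.003,0,0.006,0.004,0,0,0.001,0,0,0,0,0,0,0,0,0,0])

```text
t: 49.12
eef_pos: [0.4832, -0.0499, 0.1957]
ee_rot: [3.134, 0.019, 1.682]
force: [3.1, -8.2, -2.7]
width: 0.019
```

Call:
apply_moves(increments=[0,0.006,0,0.004,0,0,0,0.005,0,0.004,0,0])

```text
t: 49.28
eef_pos: [0.4822, -0.0426, 0.1956]
ee_rot: [3.136, 0.016, 1.681]
force: [1.7, -9.2, -1.7]
width: 0.0186
```

Call:
apply_moves(increments=[0,0.001,-0.005,0,0,0,0,0.001,-0.006,0,0,0])

```text
t: 49.45
eef_pos: [0.4819, -0.0433, 0.186]
ee_rot: [3.136, 0.02, 1.682]
force: [0.6, -6.6, 1.5]
width: 0.0192
```

Call:
apply_moves(increments=[0,0.001,-0.006,0,0,0,0,0.001,-0.006,0,0,0])

```text
t: 49.62
eef_pos: [0.482, -0.0439, 0.1748]
ee_rot: [3.136, 0.023, 1.683]
force: [0.5, -7.0, 2.3]
width: 0.0186
```

Call:
apply_moves(increments=[0,0.0005,-0.006,0,0,0,0,0.0005,-0.005,0,0,0,0,0,-0.003,0,0,0])

```text
t: 49.87
eef_pos: [0.4823, -0.0464, 0.1615]
ee_rot: [3.136, 0.028, 1.685]
force: [0.2, -5.7, 3.5]
width: 0.0187
```

Call:
apply_moves(increments=[0,0,-0.002,0,0,0,0,0,-0.002,0,0,0,0,0,-0.002,0,0,0])

```text
t: 50.12
eef_pos: [0.483, -0.0502, 0.1602]
ee_rot: [3.135, 0.034, 1.689]
force: [-11.2, 5.0, 21.4]
width: 0.019
```

```bash
python3 - <<'E'
from h import *
s,w=grab('wrist'); s2,im=grab('side'); print(s['eef_pos'],s['force'])
a=w[150:330,220:420,::-1]; b=im[170:290,290:450,::-1]
cv2.imwrite('pics/v17.png',np.hstack([cv2.resize(a,(400,360),interpolation=2),cv2.resize(b,(400,360),interpolation=2)]))
E
```

```text
[ 0.48298041 -0.05018848  0.16017365] [-11.2287121    5.03665485  21.4124368 ]
```

View pics/v17.png

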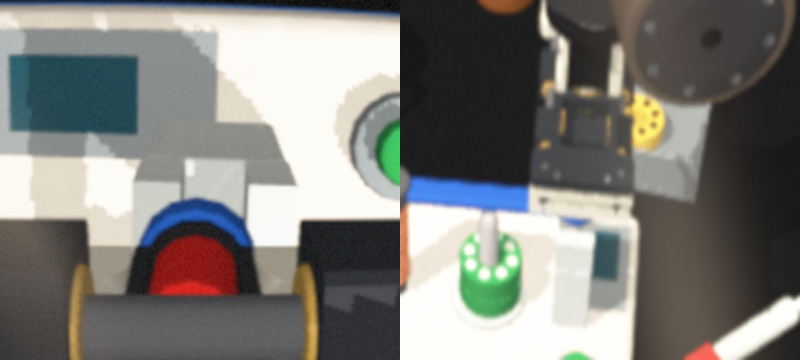

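The bolt has bottomed: it travelled 35 mm and gives +21 N in z. Releasing and rising.

Call:
apply_moves(increments=[0,0,0.0005,0,0,0,0,0,0,0,0,0,0,0,0,0,0,0,0,0,0,0,0,0,0,0,0,0,0,0,0,0,0,0,0,0,0,0,0.01,0,0,0,0,0,0.03,0,0,0,0,0,0.03,0,0,0,0,0,0.03,0,0,0,0,0,0.02,0,0,0,0,0,0,0,0,0,0,0,0,0,0,0], hand=0.4)

```text
t: 51.3
eef_pos: [0.481, -0.0508, 0.2894]
ee_rot: [3.136, 0.034, 1.692]
force: [-0.2, -0.5, -0.7]
width: 0.0525
```

```bash
python3 n.py w18.png .186; python3 - <<'E'
from h import *
s,im=grab('side','side18.png')
for n,z in(('bolt_grip',.186),('start_top',.07),('hinge',.158),('keeper_top',.15)):
    for l in finder.landmark_of('side',n)[:1]: print(n,l['conf'],l['point'],onz('side',l['point'],z))
a=cv2.imread('pics/w18.png'); b=im[130:310,250:450,::-1]
cv2.imwrite('pics/v18.png',np.hstack([cv2.resize(a,(400,300)),cv2.resize(b,(400,300),interpolation=2)]))
E
```

```text
51.3 [ 0.48097934 -0.0508403   0.28940964] [3.13604977 0.03355603 1.69237489] [ 0.33285902 -1.79100454] [-0.18336497 -0.45331685 -0.74278865]
bolt_grip 0.57 [319. 232.] [ 0.4829 -0.0523  0.186 ]
keeper_top 0.8 [325. 219.] [ 0.4798 -0.0479  0.15  ]
[322, 84, 29, 28, 456] [335.  98.] [ 0.38   -0.0526  0.194 ]
[466, 101, 23, 24, 433] [477. 113.] [0.3723 0.0556 0.194 ]
[342, 109, 19, 19, 220] [351. 118.] [ 0.3935 -0.0394  0.194 ]
[507, 126, 17, 17, 230] [515. 134.] [0.3813 0.0913 0.194 ]
[309, 217, 27, 32, 672] [322. 232.] [ 0.4811 -0.0497  0.194 ]
bolt_grip 0.47 [361.2, 232.0] [ 0.48144866 -0.04432765  0.186     ]
start_top 0.68 [358.4, 291.4] [0.46978975 0.01978411 0.07      ]
hinge 0.81 [285.1, 233.4] [ 0.64334457 -0.03207125  0.158     ]
keeper_top 0.75 [360.7, 242.3] [ 0.48120995 -0.04940727  0.15      ]
```

View pics/v18.png

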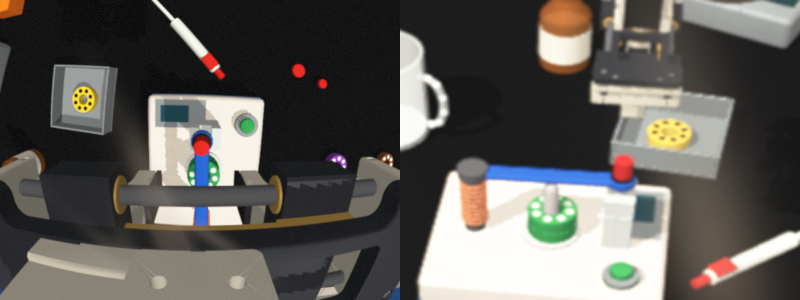

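The arm is locked with the bolt down, and both rings are under it. For the button, the gripper body has to clear the knob, so I'm turning to yaw ≈ 0.1 the long way round (wrist range) at height, with the fingers shut.

Call:
apply_moves(increments=[0,0.002,0,0,0,0.12,0,0.004,0,0,0,0.12,0,0.004,0,0,0,0.12,0,0.004,0,0,0,0.12,0,0.004,0,0,0,0.12,0,0.004,0,0,0,0.12,0,0.004,0,0,0,0.12,0,0.004,0,0,0,0.12,0,0.004,0,0,0,0.12,0,0.004,0,0,0,0.12,0,0.004,0,0,0,0.12,0,0.004,0,0,0,0.12,0,0.004,0,0,0,0.12,0,0.004,0,0,0,0.12,0,0.004,0,0,0,0.12,0,0.004,0,0,0,0.12,0,0.004,0,0,0,0.12,0,0.004,0,0,0,0.12,0,0,0,0,0,0.12,0,0,0,0,0,0.12], hand=1, force=20)

```text
t: 53.42
eef_pos: [0.4778, 0.0216, 0.2805]
ee_rot: [-3.138, 0.026, -2.096]
force: [0.7, -0.3, -0.2]
width: 0.0003
```

Call:
apply_moves(increments=[-0.001,0,0,0,0,0.12,-0.001,0,0,0,0,0.12,-0.001,0,0,0,0,0.12,-0.001,0,0,0,0,0.12,-0.001,0,0,0,0,0.12,-0.001,0,0,0,0,0.12,-0.001,0,0,0,0,0.12,-0.001,0,0,0,0,0.12,-0.001,0,0,0,0,0.12,-0.001,0,0,0,0,0.12,-0.001,0,0,0,0,0.12,-0.001,0,0,0,0,0.12,0,0,0,0,0,0.12,0,0,0,0,0,0.12,0,0,0,0,0,0.12,0,0,0,0,0,0.12,0,0,0,0,0,0.12,0,0,0,0,0,0.06,0,0,0,0,0,0,0,0,0,0,0,0])

```text
t: 55.08
eef_pos: [0.4632, 0.0208, 0.2738]
ee_rot: [3.136, 0.031, 0.097]
force: [0.4, 0.6, -0.2]
width: 0.0004
```

```bash
python3 - <<'E'
from h import *
s,w=grab('wrist','w19.png'); print(s['eef_pos'],s['ee_rot'],s['q'])
for l in finder.landmark_of('wrist','start_top')[:2]: print(l['conf'],l['point'],onz('wrist',l['point'],.07,s))
hsv=cv2.cvtColor(w,cv2.COLOR_RGB2HSV); m=cv2.inRange(hsv,(50,80,40),(85,255,255))
n,_,st,c=cv2.connectedComponentsWithStats(m)
for i in range(1,n):
    if st[i][4]>150: print(st[i].tolist(),np.round(onz('wrist',c[i],.07,s),4))
E
```

```text
[0.46317236 0.02075107 0.27381635] [3.13556535 0.03065819 0.09655786] [ 0.46612602 -0.01681443 -0.29523575 -0.00562347 -1.32314446  2.77357925]
0.96 [327.0, 206.6] [0.46799558 0.02091668 0.07      ]
[564, 0, 76, 64, 4211] [0.7945 0.2949 0.07  ]
[313, 191, 25, 26, 493] [0.4659 0.0239 0.07  ]
[379, 245, 44, 16, 497] [ 0.5535 -0.0219  0.07  ]
```

Call:
apply_moves(increments=[0.001,0.002,0,0,-0.015,0,0,0.002,-0.01,0,-0.015,0,0,0,-0.03,0,0,0,0,0,-0.03,0,0,0,0,0,-0.03,0,0,0,0,0,-0.03,0,0,0,0,0,-0.03,0,0,0,0,0,-0.015,0,0,0,0,0,-0.005,0,0,0,0,0,0,0,0,0])

```text
t: 56.02
eef_pos: [0.4656, 0.0256, 0.0903]
ee_rot: [3.135, -0.017, 0.082]
force: [-0.8, 0.8, 0.0]
width: 0.0004
```

Call:
apply_moves(increments=[0,0,-0.006,0,0.006,0,0,0,-0.008,0,0.006,0,0,0,-0.008,0,0.003,0,0,0,-0.004,0,0,0,0,0,0,0,0,0])

```text
t: 56.43
eef_pos: [0.4688, 0.0271, 0.0657]
ee_rot: [3.139, -0.007, 0.081]
force: [-0.5, 0.4, 1.1]
width: 0.0005
```

Call:
apply_moves(increments=[0,0,-0.003,0,0,0,0,0,-0.003,0,0,0,0,0,-0.003,0,0,0])

```text
t: 56.68
eef_pos: [0.4695, 0.0273, 0.0572]
ee_rot: [3.139, -0.009, 0.081]
force: [-1.7, 0.3, 4.9]
width: 0.0001
```

Call:
apply_moves(increments=[-0.001,0,-0.003,0,0,0,-0.001,0,-0.003,0,0,0])

```text
t: 56.85
eef_pos: [0.4699, 0.0273, 0.055]
ee_rot: [3.138, -0.013, 0.084]
force: [-19.8, 2.2, 58.8]
width: 0.0005
```

Call:
apply_moves(increments=[0,0,-0.003,0,0,0,0,0,-0.003,0,0,0])

```text
t: 57.02
eef_pos: [0.4699, 0.0272, 0.0553]
ee_rot: [3.137, -0.014, 0.087]
force: [-18.9, 3.5, 44.9]
width: 0.0004
```

The button bottomed (5 N just before the end of travel, then a hard stop). Rising clear.

Call:
apply_moves(increments=[0,0,0.01,0,0,0,0,0,0.03,0,0,0,0,0,0.035,0,0,0,0,0,0.035,0,0,0,0,0,0.035,0,0,0,0,0,0.035,0,0,0,0,0,0.02,0,0,0,-0.01,0.02,0,0,0,0,-0.01,0.03,0,0,0,0,-0.01,0.03,0,0,0,0,-0.01,0.03,0,0,0,0,0,0.02,0,0,0,0,0,0,0,0,0,0,0,0,0,0,0,0])

```text
t: 58.18
eef_pos: [0.4268, 0.1619, 0.2699]
ee_rot: [-3.14, -0.027, 0.084]
force: [0.0, 0.4, -0.0]
width: 0.0005
```

```bash
python3 - <<'E'
from h import *
s,im=grab('side','side20.png'); s,t=grab('top','top20.png'); print(s['t'],s['eef_pos'],s['force'])
a=t[170:350,240:480,::-1]; b=im[130:310,230:430,::-1]
cv2.imwrite('pics/v20.png',np.hstack([cv2.resize(a,(400,300),interpolation=2),cv2.resize(b,(400,300),interpolation=2)]))
for n,z in(('bolt_grip',.186),('start_top',.07),('used_mid',.014),('beaker',0),('buffer',0)):
    for c in('top','side'):
        for l in finder.landmark_of(c,n)[:1]: print(c,n,round(l['conf'],2),l['point'],np.round(onz(c,l['point'],z),3))
E
```

```text
58.2333 [0.42697936 0.16161011 0.26980609] [-0.19994716  0.03874641 -0.32666942]
top bolt_grip 0.43 [324.2, 280.9] [ 0.484 -0.05   0.186]
side bolt_grip 0.61 [361.6, 232.4] [ 0.48  -0.043  0.186]
top start_top 0.49 [293.1, 286.4] [0.467 0.026 0.07 ]
side start_top 0.59 [356.2, 288.9] [0.476 0.014 0.07 ]
top used_mid 0.6 [412.4, 290.9] [ 0.452 -0.299  0.014]
side used_mid 0.48 [322.0, 257.0] [ 0.577 -0.113  0.014]
top beaker 0.57 [207.3, 204.8] [0.689 0.264 0.   ]
side beaker 0.8 [225.7, 382.5] [0.699 0.258 0.   ]
top buffer 0.85 [470.0, 227.3] [ 0.628 -0.466  0.   ]
side buffer 0.58 [332.6, 166.4] [ 0.623 -0.47   0.   ]
```

View pics/v20.png

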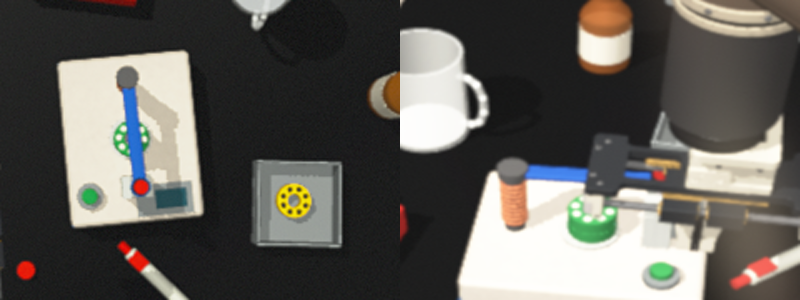

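The final view shows the arm locked over the stacked green rings, the yellow ring in the tub, and the button out. Handing in.

```bash
python3 -c "
from station import arm
print(arm.job_done())"
```

```text
the job is handed in; nothing more can be done
None
```

I completed the whole sequence and handed the job in at about 58 s of the 210 s; no verdict was reported.

**What I did, in order:**
1. Lifted the bolt and let the arm swing open.
2. Moved the used yellow carrier into the tub.
3. Slid both green carriers onto the shaft; only two were present.
4. Swung the arm back and held it while I pushed the bolt down 35 mm until it bottomed, then let go.
5. Pressed the start button to its hard stop. The force read about 5 N just before the stop and up to 59 N on it.

**Last checks:**
- The final pictures show the arm closed over the flat two-ring stack, the bolt down and the yellow ring lying in the tub. The button stands out again, and the robot is clear of everything.
- The beaker and bottle read within about 1–2 cm of where they started, which is within the finder's scatter.

**What disagreed or went wrong:**
- The fingertips sit about 20 mm behind the reported TCP, not 11 mm ahead of it as stated. My first grip on the knob missed because of this. I then calibrated by lowering the fingers until they stalled at the bench and worked from that height.
- In the last check, the side camera's reading for the used carrier was a low-confidence false hit. The top camera put it in the tub.
- The gate, bolt and start values can't be read directly. I judged them from forces, travel and pictures.

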